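# Clear the painting place: plaques against the lid, brushes in the jar

### The arm

A 6-joint arm with a two-finger parallel gripper is mounted at the origin on the work surface. World frame = base frame: x ahead of the robot, y to its left, z up, the work surface at z = 0. Lengths are in m, angles in rad, forces in N, time in s.
With the tool pointing down it reaches from about 0.375 to 0.9 m from the base axis. Payload 3.1 kg.
Tool frame: the origin (TCP) lies midway between the tips of the shut fingers; the grasp point (between the pads) lies 19 mm behind it (r.pinch_z is the distance from the TCP to the grasp point, in m); z points along the fingers, y is the line along which they close (so a half turn about z gives the same grasp; the last joint's range is limited). The gripper opens to 85 mm and grips with 20 to 120 N. Pads are 22 mm wide; open, the fingers measure 114 mm over their backs; the gripper's body (76 mm by 85 mm) begins 54 mm behind the grasp point. The pads swing forward as they close: fully open they stand 13 mm farther back than shut.
Start: joints at [-1.486, 0.527, 1.433, -0, 1.181, -0.178], TCP at [0.163, -0.603, 0.231] pointing down, gripper open.
Joint ranges: [-3.08, 3.08], [-0.75, 2.2], [0.22, 2.44], [-1.43, 4.57], [0, 2.65], [-2.85, 2.85]. Speed limits (rad/s): [2.79, 2.79, 3.14, 3.14, 3.14, 3.14].

### API

Orientations are given as a unit quaternion [w, x, y, z].
In Python, from workcell import readout, snapshot, camera_info, sign_off, r gives the robot as it stands.
- The arm moves only by the tool step_arm, never from a script. Its argument "steps" is a list of rows, each an object with "jaw": the opening, from 0 (shut) to 1 (fully open); "offset": the shift along the tool's x, y, z each as a share of 0.3 m, from -1 to 1, a list of three; "rot": the turn, a rotation vector about the tool's x, y, z each as a share of 0.12 rad, from -1 to 1, a list of three. A call has 1 to 20 rows; each row shifts and turns the commanded pose from where the row before left it, along the tool's axes as they then stand; what a row does not reach is not made up. A row lasts 1/12 s, in which the tool goes at most 41.7 mm and 7.16 degrees, less where a joint would pass 70% of its speed; a pose out of reach is approached as far as the arm can. A call with a number of a shift or a turn outside -1 to 1 is refused whole. A call with a gripper value outside its range is refused whole. The fingers move at their own pace and stop on an object; the grip force is fixed at half the most. Time passes only in rows, so rows that do not move let the fingers close. It gives the time, the measured TCP pose, the force, the opening and the grip force at its end, in the units of the state.
- readout.get_state(): the state, without advancing time (a new reading comes with each control period).
- snapshot(name): name is "side" or "top"; returns the picture (420x560x3 uint8, red, green, blue); there is no depth.
- camera_info(name): a dict with "intrinsics" (3x3 intrinsics, pixels), "view" (4x4, takes a point from world to camera coordinates). Camera axes: x right, y down, z forward; pixel columns grow to the right and rows downward; lengths in m; the calibration is good to about 2 mm. A picture is of the moment at which its call begins. camera_info takes no time and is no camera call.
- sign_off(): hands the job in; it is judged then, once.
The state is a dict: "time_s": time; "joint_positions": joint angles; "dq": joint speeds; "joint_efforts": joint torques, N m; "ee_pos": TCP position; "orientation": TCP orientation; "ft_force": force on the tool from outside, world axes, zero at the start; "wrist_torque": the same for the moment, N m; "grip_width": opening from 0.0 (shut) to 1.0 (fully open); "gripper_force": force on a finger pad.
Only numpy, scipy, OpenCV 4.12 (cv2) and the standard library are available. Lean on these libraries where they do the work, as an engineer would, in place of code of your own. Each camera call takes 0.05 s, during which the arm holds its last target. There are 200 camera calls.

### The job

Open the lid of the wooden sketch box right up so that it stays up, then stand every plywood plaque on its short end inside the box, side by side or as they fit, leaning back against the open lid. Stand every paint brush in the white jar, handle down and bristles up, and leave the jar upright and the other things on the table where they are; there may be one or two plaques and three or four brushes.

Things in the scene. Friction and masses are not known exactly. Their poses are not given: they have to be found in the camera images.
- box: Dark wooden sketch box, fixed to the table (its place and turn differ): 100 (x) x 230 (y) x 40 mm high, open at the top under its lid, walls and floor 6 mm thick (inside 88 x 218 x 34 deep). Origin: centre of its underside; its x axis points from the front (robot side) to the hinge side, z up.
- lid (a joint): Hinge of the box's flat wooden lid (100 x 230 x 7 mm), along the far (+x) top edge of the box: 0 = closed, grows as the lid swings up and back, 1.7 rad = stop (a little past upright). The hinge is stiff: the lid stays where it is left, about 1.5 to 3 N at the knob moves it. When open, the lid stands up 100 mm above the box's back wall.
- lid_handle (a point): Centre of the grip of the small brass knob on the lid's upper face, 35 mm above that face, on the lid's middle line 30 mm in from its front edge. The knob's head is 28 mm across and 16 mm high on a 12 mm stem. The point turns with the lid: its z is the lid's outward normal. When the lid is open the knob is behind it.
- lid_hinge (a point): Point on the hinge line at mid width, 40 mm above the table; the hinge line runs along the box's y axis. The knob's grip is 70 mm from it along the closed lid towards the robot and 42 mm above it.
- jar: Loose white ceramic jar for brushes, round, 82 mm across, 95 mm high, wall 4 mm (inside 74 mm across), floor 6 mm thick, about 0.6 kg. Origin: centre of its underside, z up.
- plaque1: Plain plywood plaque, 140 x 56 x 10 mm, about 0.1 kg, lying flat on the table. Origin: its centre; x along its length (both ends and both faces alike), y across, z through the thickness. May be absent.
- plaque2: Plain plywood plaque, 140 x 56 x 10 mm, about 0.1 kg, lying flat on the table. Origin: its centre; x along its length (both ends and both faces alike), y across, z through the thickness. May be absent.
- brush1: Flat paint brush, 175 mm long, about 35 g, lying flat: wooden handle 115 x 14 x 9 mm, then a 25 mm steel ferrule 14 x 9 mm, then 35 mm of stiff black bristle 17 x 8 mm. Origin: middle of its length, on its centre line (4.5 mm above the table when it lies flat); x axis points to the bristles, so the handle's end is 87.5 mm from the origin along -x; y across the 14 mm width. May be absent.
- brush2: Flat paint brush, 175 mm long, about 35 g, lying flat: wooden handle 115 x 14 x 9 mm, then a 25 mm steel ferrule 14 x 9 mm, then 35 mm of stiff black bristle 17 x 8 mm. Origin: middle of its length, on its centre line (4.5 mm above the table when it lies flat); x axis points to the bristles, so the handle's end is 87.5 mm from the origin along -x; y across the 14 mm width. May be absent.
- brush3: Flat paint brush, 175 mm long, about 35 g, lying flat: wooden handle 115 x 14 x 9 mm, then a 25 mm steel ferrule 14 x 9 mm, then 35 mm of stiff black bristle 17 x 8 mm. Origin: middle of its length, on its centre line (4.5 mm above the table when it lies flat); x axis points to the bristles, so the handle's end is 87.5 mm from the origin along -x; y across the 14 mm width. May be absent.
- brush4: Flat paint brush, 175 mm long, about 35 g, lying flat: wooden handle 115 x 14 x 9 mm, then a 25 mm steel ferrule 14 x 9 mm, then 35 mm of stiff black bristle 17 x 8 mm. Origin: middle of its length, on its centre line (4.5 mm above the table when it lies flat); x axis points to the bristles, so the handle's end is 87.5 mm from the origin along -x; y across the 14 mm width. May be absent.
- rinse_tub: Bystander: clear plastic rinsing tub, 90 mm across, 100 mm high. Origin under its centre.
- paint_pot: Bystander: small glass paint pot, 38 mm across, 45 mm high, among the things on the work sheet. Origin under its centre.
- tape: Bystander: roll of tape lying flat, 90 mm across, 24 mm high. Origin under its centre.
- vase: Bystander: clear glass vase, 84 mm across, 190 mm high, at the far side. Origin under its centre.
- thinner: Bystander: amber bottle, 56 mm across, 140 mm high. Origin under its centre.
- pot_b: Bystander: glass pot, 44 mm across, 55 mm high. Origin under its centre.
- palette: Bystander: white mixing plate, 120 mm across, 18 mm high. Origin under its centre.
Not all that is in view belongs to the job. What is shaped like the brush1 but green or purple is not meant.

How it is judged:
On the way:
1. the lid of the sketch box is up (value of joint lid above 1.4 rad), for 0.2 s.
At the end, for the whole second after the job is handed in: Lid open over 1.4 rad; each plaque on end in the box (long axis within 0.8 rad of upright, centre 45 to 90 mm up), touching the lid; each brush bristles up within 0.75 rad of upright, middle within 41 mm of the jar's axis and 55 to 110 mm above its foot; jar upright within 0.15 rad; all at rest (value of joint lid above 1.4 rad and x of plaque1 in the frame of box between -0.05 and 0.07 m and y of plaque1 in the frame of box between -0.115 and 0.115 m and z of plaque1 in the frame of box between 0.045 and 0.09 m and (angle between plaque1's own x axis and vertical below 0.8 rad or angle between plaque1's own x axis and vertical above 2.34 rad) and contact force between each of plaque1, plaque2 and lid above 0.02 N and linear speed of each of plaque1, plaque2, brush1, brush2, brush3, brush4 below 0.03 m/s and x of plaque2 in the frame of box between -0.05 and 0.07 m and y of plaque2 in the frame of box between -0.115 and 0.115 m and z of plaque2 in the frame of box between 0.045 and 0.09 m and (angle between plaque2's own x axis and vertical below 0.8 rad or angle between plaque2's own x axis and vertical above 2.34 rad) and horizontal distance between each of brush1, brush2, brush3, brush4 and jar below 0.041 m and z of brush1 in the frame of jar between 0.055 and 0.11 m and angle between each of brush1, brush2, brush3, brush4's own x axis and vertical below 0.75 rad and z of brush2 in the frame of jar between 0.055 and 0.11 m and z of brush3 in the frame of jar between 0.055 and 0.11 m and z of brush4 in the frame of jar between 0.055 and 0.11 m and angle between jar's own z axis and vertical below 0.15 rad).
It fails at once if one of the other things on the table is pushed more than 50 mm from its place or knocked over (distance of any of rinse_tub, paint_pot, tape, vase, thinner, pot_b, palette from where it was at the start of the episode above 0.05 m or angle between any of rinse_tub, paint_pot, tape, vase, thinner, pot_b, palette's own z axis and vertical above 0.6 rad).
It fails at once if the jar is knocked over (angle between jar's own z axis and vertical above 0.9 rad).
Of brush1, brush2, brush3, brush4 only 3 to 4 are there at a start; the rules pass over those that are not, and their reading is None.
Of plaque1, plaque2 only 1 to 2 are there at a start; the rules pass over those that are not, and their reading is None.
At some moment in a run one of brush1, brush2, brush3, brush4 may be knocked a few centimetres aside while the robot is not near it.
Once in a run the grip may slacken for a moment while it holds something.
It also fails if it takes over 210 s, if anything falls off the work surface, if the arm or the gripper's body presses on something with over 40 N, if the wrist force passes 120 N, or if a joint passes its speed limit or range.

## Working session

There is one attempt and no reset: what is moved stays moved. The work goes in short steps, Python scripts to look and compute and a tool call to move; the robot and the scene stay as the last step left them, time stands still between calls to the robot, and variables do not carry over. Pictures are saved under pics/ and viewed, at most 14 in all, crops included, and the job is handed in when it is done.

Besides the shell and the picture viewer there is one more tool, called after "Call:" as name(argument=value, ...) on one line, values as JSON. step_arm: Moves the arm, as the interface text tells. Shift numbers are shares of 0.3 m and turn numbers shares of 0.12 rad, none past 1 either way. Its arguments: {"type":"object","properties":{"steps":{"type":"array"}},"required":["steps"]}

```bash
ls; mkdir -p pics; python3 - <<'E'
from workcell import readout, snapshot, camera_info
import cv2,numpy as np
for n in("top","side"):
    im=snapshot(n); np.save(f"pics/{n}0.npy",im)
    cv2.imwrite(f"pics/{n}0.png",cv2.resize(im[:,:,::-1],(800,600),interpolation=cv2.INTER_CUBIC))
    c=camera_info(n); print(n,np.round(c["intrinsics"],1).tolist(),np.round(c["view"],3).tolist())
s=readout.get_state(); print(s)
E
```

```text
pics
top [[462.8, 0.0, 282.7], [0.0, 462.8, 210.7], [0.0, 0.0, 1.0]] [[0.003, -1.0, 0.005, -0.023], [-0.979, -0.004, -0.206, 0.506], [0.206, -0.004, -0.979, 1.377], [0.0, 0.0, 0.0, 1.0]]
side [[415.4, 0.0, 282.6], [0.0, 415.4, 208.9], [0.0, 0.0, 1.0]] [[-0.97, -0.244, 0.006, 0.479], [-0.183, 0.709, -0.681, 0.14], [0.162, -0.661, -0.733, 1.159], [0.0, 0.0, 0.0, 1.0]]
{'time_s': 0.1, 'joint_positions': array([-1.48547179e+00,  5.28353201e-01,  1.43382114e+00,  2.18497403e-05,
        1.18141143e+00, -1.78506064e-01]), 'dq': array([-0.00202183, -0.00182649, -0.00216723, -0.00111551, -0.0002845 ,
        0.00014154]), 'joint_efforts': array([ 5.19668106e-06, -4.43304527e+01, -1.78586876e+01, -1.82393146e-04,
        3.90687972e-03,  1.82743668e-05]), 'ee_pos': array([ 0.16296051, -0.60268768,  0.23042883]), 'orientation': array([-9.95005968e-04,  9.91311841e-01,  1.31528858e-01,  5.65055595e-05]), 'ft_force': array([0.46645127, 0.26115666, 0.13246877]), 'wrist_torque': array([-0.03436176, -0.02358678, -0.02471268]), 'gripper_force': 0.0, 'grip_width': 1.0015649857091704}
```

View pics/top0.png

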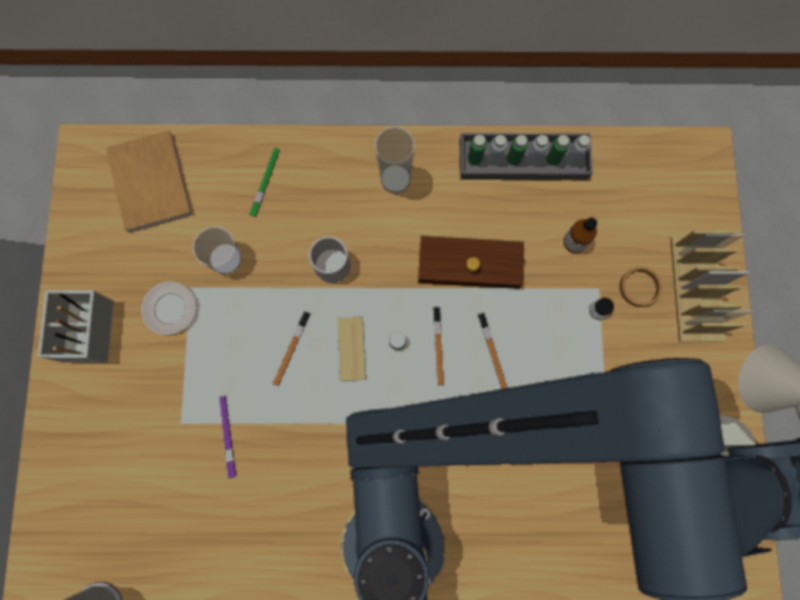

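View pics/side0.png

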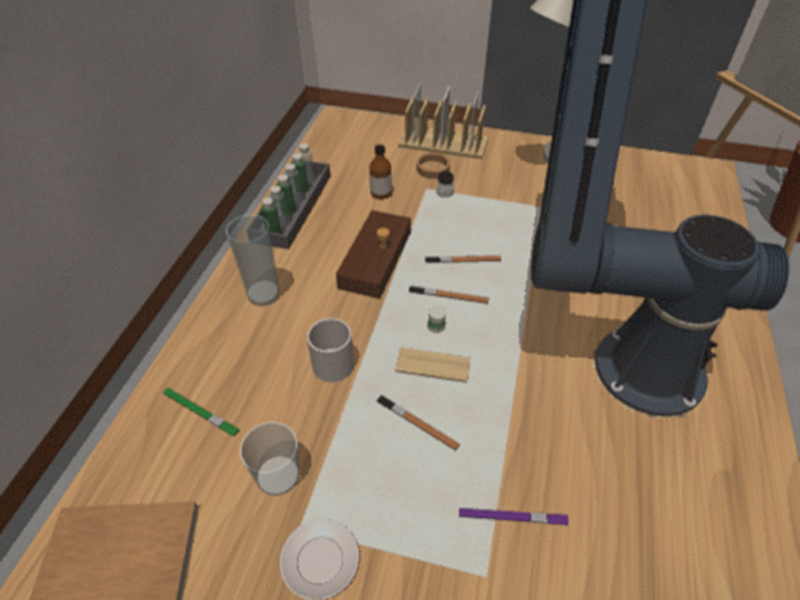

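The top view (800x600) shows three orange-handled brushes at (292,348), (438,345) and (493,350), one plaque at (352,348), the jar at (330,260) and the box at (471,262) with its brass knob at (473,264).

These could be mistaken for the targets:
- **Brushes:** the green brush (264,182) and purple brush (227,437), which are excluded by colour, and the small brushes in the bin (75,325).
- **Plaque:** the brown board (148,180) and the plates in the rack (710,285).
- **Jar:** the clear tub (218,250) and the vase (395,160).

Next I'll measure them and check with a close crop.

```bash
cat > h.py <<'E'
import numpy as np, cv2
from scipy.spatial.transform import Rotation as R
from workcell import readout, snapshot, camera_info
def ray(n,uv,z):
    c=camera_info(n);K=np.array(c["intrinsics"]);V=np.array(c["view"])
    o=-V[:3,:3].T@V[:3,3]; d=V[:3,:3].T@np.linalg.solve(K,[uv[0],uv[1],1.])
    return o+d*(z-o[2])/d[2]
def proj(n,p):
    c=camera_info(n);q=np.array(c["view"])[:3]@np.append(p,1);q=np.array(c["intrinsics"])@q
    return q[:2]/q[2]
def tri(p1,p2):
    A=[];b=[]
    for n,uv in(("top",p1),("side",p2)):
        c=camera_info(n);P=np.array(c["intrinsics"])@np.array(c["view"])[:3]
        for k in(0,1): r=uv[k]*P[2]-P[k];A.append(r[:3]);b.append(-r[3])
    return np.linalg.lstsq(np.array(A),np.array(b),rcond=None)[0]
def brushes(n,im,z=.0045,amin=25):
    """orange handles: centre, dir, end points at height z; direction sign from dark bristles"""
    hsv=cv2.cvtColor(im,cv2.COLOR_RGB2HSV)
    m=cv2.inRange(hsv,(5,120,90),(16,255,255))
    out=[]
    for c in cv2.findContours(m,cv2.RETR_EXTERNAL,cv2.CHAIN_APPROX_NONE)[0]:
        if cv2.contourArea(c)<amin: continue
        (cx,cy),wh,a=cv2.minAreaRect(c)
        if max(wh)<2.5*min(wh): continue
        b=cv2.boxPoints(((cx,cy),wh,a)); 
        e=[(b[0]+b[1])/2,(b[2]+b[3])/2] if np.linalg.norm(b[0]-b[1])<np.linalg.norm(b[1]-b[2]) else [(b[1]+b[2])/2,(b[3]+b[0])/2]
        P=[ray(n,x,z) for x in e]
        out.append((np.round((cx,cy),1),np.round(wh,1),np.round(P[0][:2],3),np.round(P[1][:2],3),round(float(np.linalg.norm(P[0]-P[1])),3)))
    return out
def pose():
    s=readout.get_state();q=s["orientation"];return np.array(s["ee_pos"]),R.from_quat([q[1],q[2],q[3],q[0]]),s
def tool(az,pitch,roll=0):
    """tool z: pitch=0 down, pi/2 horizontal outward at azimuth az; y (closing) horizontal, rolled about tool z"""
    z=np.array([np.cos(az)*np.sin(pitch),np.sin(az)*np.sin(pitch),-np.cos(pitch)])
    y=np.array([np.sin(az),-np.cos(az),0]); x=np.cross(y,z)
    return R.from_matrix(np.stack([x,y,z],1))*R.from_euler("z",roll)
def go(p,Rt,p0=None,R0=None,n=None):
    """rotation first (shares), then shift in the end frame (shares), and shift in start frame"""
    if p0 is None:p0,R0,_=pose()
    rv=(R0.inv()*Rt).as_rotvec()/.12; d=np.array(p)-p0
    print("rot total",np.round(rv,2),"| shift before rot",np.round(R0.inv().apply(d)/.3,3),"| after rot",np.round(Rt.inv().apply(d)/.3,3))
E
python3 - <<'E'
from h import *
t=np.load("pics/top0.npy");s=np.load("pics/side0.npy")
for n,im in(("top",t),("side",s)):
    for b in brushes(n,im): print(n,*b)
# plaque
for n,im in(("top",t),("side",s)):
    hsv=cv2.cvtColor(im,cv2.COLOR_RGB2HSV); c0={"top":(246,243),"side":(303,255)}[n]
    print(n,"plaque hsv",hsv[c0[1],c0[0]],"sheet",hsv[c0[1],c0[0]-25])
    m=cv2.inRange(hsv,(10,60,80),(32,255,255)); w=np.zeros_like(m); w[c0[1]-40:c0[1]+40,c0[0]-45:c0[0]+45]=255
    for c in cv2.findContours(m&w,cv2.RETR_EXTERNAL,cv2.CHAIN_APPROX_NONE)[0]:
        if cv2.contourArea(c)>300:
            r=cv2.minAreaRect(c);b=cv2.boxPoints(r);print(r,[np.round(ray(n,x,.01)[:2],3).tolist() for x in b])
# box
    hsv=cv2.cvtColor(im,cv2.COLOR_RGB2HSV)
    c0={"top":(330,184),"side":(262,177)}[n]
    m=cv2.inRange(hsv,(0,80,10),(14,255,100));w=np.zeros_like(m); w[c0[1]-50:c0[1]+45,c0[0]-45:c0[0]+45]=255
    for c in cv2.findContours(m&w,cv2.RETR_EXTERNAL,cv2.CHAIN_APPROX_NONE)[0]:
        if cv2.contourArea(c)>300:
            r=cv2.minAreaRect(c);b=cv2.boxPoints(r);print("box",r,[np.round(ray(n,x,.047)[:2],3).tolist() for x in b])
    m=cv2.inRange(hsv,(15,120,110),(30,255,255))&w; M=cv2.moments(m,True); kn=(M["m10"]/M["m00"],M["m01"]/M["m00"]); print("knob",kn,M["m00"],ray(n,kn,.085))
# jar rim ellipse top
g=cv2.resize(t[150:300,180:400],None,fx=3.6,fy=3.6,interpolation=cv2.INTER_CUBIC)
cv2.imwrite("pics/c1.png",g[:,:,::-1])
E
```

```text
top [347.4 254.4] [35.1  2.9] [ 0.43  -0.209] [ 0.325 -0.239] 0.109
top [199.8 252.1] [ 3.1 35.3] [0.433 0.218] [0.332 0.258] 0.11
top [307.2 251. ] [34.1  2.7] [ 0.441 -0.095] [ 0.334 -0.101] 0.107
side [198.5 370. ] [14.6 66.7] [0.566 0.392] [0.578 0.536] 0.144
side [ 74.6 307.6] [ 5.5 22.5] [0.933 0.37 ] [0.933 0.424] 0.054
side [301.3 301. ] [42.7  3.7] [0.438 0.217] [0.334 0.258] 0.112
side [323.  207.3] [34.7  2.4] [ 0.444 -0.096] [ 0.337 -0.102] 0.107
side [333. 181.] [ 2. 32.] [ 0.329 -0.237] [ 0.43  -0.211] 0.105
side [255.1 163. ] [23.9 64.6] [ 0.588 -0.365] [ 0.712 -0.138] 0.259
top plaque hsv [ 21  98 159] sheet [ 45  13 163]
((245.6154022216797, 243.923095703125), (43.66481018066406, 17.218585968017578), 87.27368927001953) [[0.476, 0.127], [0.479, 0.072], [0.341, 0.064], [0.338, 0.117]]
box ((329.729248046875, 183.37384033203125), (72.49931335449219, 32.50543212890625), 3.1798300743103027) [[0.549, -0.052], [0.654, -0.057], [0.642, -0.286], [0.537, -0.277]]
knob (333.69246575342464, 155.71335616438355) 2920.0 [ 0.67353569 -0.1778152   0.085     ]
side plaque hsv [ 17  90 187] sheet [ 19  87 176]
((302.69683837890625, 254.8545379638672), (50.18852233886719, 17.00970458984375), 8.530765533447266) [[0.478, 0.132], [0.486, 0.073], [0.344, 0.064], [0.341, 0.122]]
box ((260.8866271972656, 177.0051727294922), (34.92790985107422, 64.27141571044922), 23.96249008178711) [[0.657, -0.023], [0.662, -0.315], [0.537, -0.269], [0.548, 0.008]]
knob (244.6459227467811, 161.51502145922746) 466.0 [ 0.65672856 -0.15609271  0.085     ]
```

View pics/c1.png

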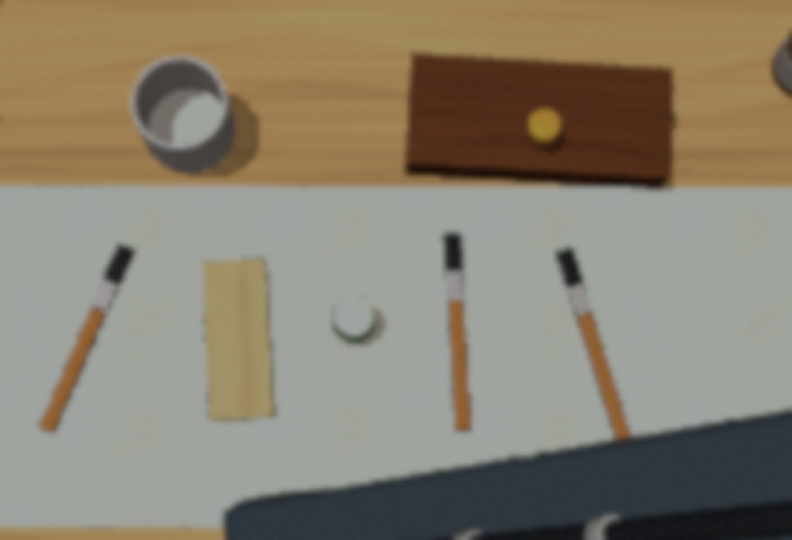

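The crop shows the chosen things clearly: jar (opaque rim at crop (180,104)), knob (545,125), three orange brushes with their bristles away from the robot, and one plaque at (238,340). The paint pot stands at (355,318) between the plaque and the middle brush.

```bash
python3 - <<'E'
from h import *
f=lambda x,y:(180+x/3.6,150+y/3.6)
bl=ray("top",f(412,54),.047);br=ray("top",f(672,70),.047);fl=ray("top",f(407,166),.047);fr=ray("top",f(667,179),.047)
print("box corners",[np.round(x[:2],3) for x in(bl,br,fl,fr)],np.linalg.norm(bl-br),np.linalg.norm(fl-bl))
k=ray("top",f(545,125),.090);print("knob top",k)
print("knob tri",tri(f(545,125),(383*.7,232*.7)))
print("jar rim",ray("top",f(180,104),.095),"side",ray("side",(231,235),.095),tri(f(180,104),(231,235)))
for n in("pot",): print("pot",ray("top",f(355,318),.045))
print("thinner",ray("top",(585*.7,225*.7),.14))
p,Rm,s=pose();print(Rm.as_matrix().round(3))
y=(bl-br)[:2];print("yaw of box y axis from world y",np.arctan2(-y[0],y[1]))
# go to knob
E
```

```text
box corners [array([ 0.655, -0.057]), array([ 0.641, -0.286]), array([ 0.554, -0.053]), array([ 0.543, -0.278])] 0.22879721343991521 0.10144901694239046
knob top [ 0.57930211 -0.16840958  0.09      ]
knob tri [ 0.58189243 -0.16878979  0.08617836]
jar rim [0.59486149 0.13984179 0.095     ] side [0.59765773 0.14482192 0.095     ] [0.59792711 0.14064208 0.08913514]
pot [ 0.42071969 -0.00845414  0.045     ]
thinner [ 0.65050368 -0.39647725  0.14      ]
[[ 0.965  0.261 -0.   ]
 [ 0.261 -0.965  0.002]
 [ 0.    -0.002 -1.   ]]
yaw of box y axis from world y -0.05934502556538697
```

```bash
cat >> h.py <<'E'
ex=np.array([np.cos(-.058),np.sin(-.058),0]); HINGE=np.array([.649,-.172,.04]); KNOB=HINGE-.07*ex+[0,0,.042]
E
python3 - <<'E'
from h import *
Rt=tool(-.058,.2); z=Rt.apply([0,0,1]); tcp=KNOB+.019*z
print(KNOB,tcp); go(tcp-.09*z,Rt)
E
```

```text
[ 0.57911771 -0.16794228  0.082     ] [ 0.58288608 -0.16816109  0.06337874]
rot total [-0.28  1.65  2.67] | shift before rot [ 1.672 -1.052  0.265] | after rot [ 1.177 -1.527  0.507]
```

Call:
step_arm(steps=[{"jaw": 1,"offset": [0.1045,-0.0658,0.0166],"rot": [0,0,0]},{"jaw": 1,"offset": [0.1045,-0.0658,0.0166],"rot": [0,0,0]},{"jaw": 1,"offset": [0.1045,-0.0658,0.0166],"rot": [0,0,0]},{"jaw": 1,"offset": [0.1045,-0.0658,0.0166],"rot": [0,0,0]},{"jaw": 1,"offset": [0.1045,-0.0658,0.0166],"rot": [0,0,0]},{"jaw": 1,"offset": [0.1045,-0.0658,0.0166],"rot": [0,0,0]},{"jaw": 1,"offset": [0.1045,-0.0658,0.0166],"rot": [0,0,0]},{"jaw": 1,"offset": [0.1045,-0.0658,0.0166],"rot": [0,0,0]},{"jaw": 1,"offset": [0.1045,-0.0658,0.0166],"rot": [0,0,0]},{"jaw": 1,"offset": [0.1045,-0.0658,0.0166],"rot": [0,0,0]},{"jaw": 1,"offset": [0.1045,-0.0658,0.0166],"rot": [0,0,0]},{"jaw": 1,"offset": [0.1045,-0.0658,0.0166],"rot": [0,0,0]},{"jaw": 1,"offset": [0.1045,-0.0658,0.0166],"rot": [0,0,0]},{"jaw": 1,"offset": [0.1045,-0.0658,0.0166],"rot": [0,0,0]},{"jaw": 1,"offset": [0.1045,-0.0658,0.0166],"rot": [0,0,0]},{"jaw": 1,"offset": [0.1045,-0.0658,0.0166],"rot": [0,0,0]},{"jaw": 1,"offset": [0,0,0],"rot": [-0.09,0.55,0.89]},{"jaw": 1,"offset": [0,0,0],"rot": [-0.09,0.55,0.89]},{"jaw": 1,"offset": [0,0,0],"rot": [-0.09,0.55,0.89]},{"jaw": 1,"offset": [0,0,0],"rot": [0,0,0]}])

```text
time_s: 1.77
ee_pos: [0.5617, -0.1656, 0.1503]
orientation: [0.002, 0.995, -0.028, 0.097]
ft_force: [-1.4, -0.4, 1.1]
grip_width: 0.999
gripper_force: 0.0
```

```bash
python3 - <<'E'
from h import *
Rt=tool(-.058,.2); z=Rt.apply([0,0,1]); tcp=KNOB+.019*z
go(tcp,Rt); p,Rm,s=pose();print(p,s["joint_positions"])
t=snapshot("top");
for b in brushes("top",t): print(*b)
cv2.imwrite("pics/top1.png",t[:,:,::-1])
E
```

```text
rot total [-0.02  0.05  0.01] | shift before rot [0.014 0.005 0.298] | after rot [0.012 0.004 0.298]
[ 0.56171777 -0.16563085  0.15028952] [-0.52350311  0.52577995  1.75277723  0.13916061  0.6952631   1.00467029]
[350.7 264.6] [13.6  2.8] [ 0.365 -0.227] [ 0.325 -0.24 ] 0.042
```

View pics/top1.png

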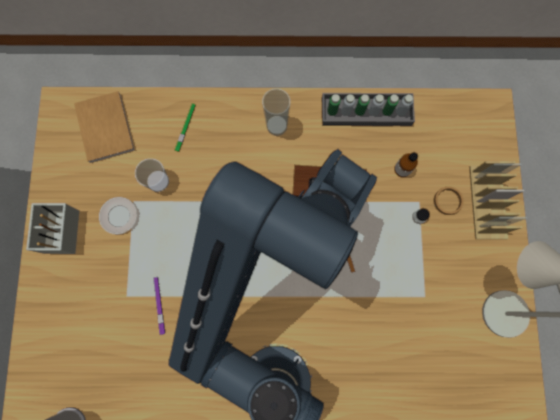

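The gripper is now above the box. The area the arm used to hide, right of the sheet, is empty, so there are three brushes and one plaque. Next I'll grasp the knob.

Call:
step_arm(steps=[{"jaw": 1,"offset": [0.012,0.004,0.1],"rot": [0,0.05,0]},{"jaw": 1,"offset": [0,0,0.1],"rot": [0,0,0]},{"jaw": 1,"offset": [0,0,0.098],"rot": [0,0,0]},{"jaw": 0,"offset": [0,0,0],"rot": [0,0,0]},{"jaw": 0,"offset": [0,0,0],"rot": [0,0,0]},{"jaw": 0,"offset": [0,0,0],"rot": [0,0,0]},{"jaw": 0,"offset": [0,0,0],"rot": [0,0,0]},{"jaw": 0,"offset": [0,0,0],"rot": [0,0,0]},{"jaw": 0,"offset": [0,0,0],"rot": [0,0,0]},{"jaw": 0,"offset": [0,0,0],"rot": [0,0,0]},{"jaw": 0,"offset": [0,0,0],"rot": [0,0,0]}])

```text
time_s: 2.73
ee_pos: [0.5871, -0.1676, 0.0674]
orientation: [0.002, 0.994, -0.028, 0.103]
ft_force: [2.5, 9.5, 4.1]
grip_width: 0.3
gripper_force: 58.6
```

```bash
cat >> h.py <<'E'
def arc(dth,ax=None,c=HINGE):
    p,Rm,s=pose(); ax=np.array([ex[1],-ex[0],0]) if ax is None else ax  # pitch-outward axis
    Q=R.from_rotvec(ax*dth); p1=c+Q.apply(p-c)
    print("row offset (start frame)",np.round(Rm.inv().apply(p1-p)/.3,4),"rot",np.round(Rm.inv().apply(ax*dth)/.12,3))
E
python3 - <<'E'
from h import *
p,Rm,s=pose();print(p,s["grip_width"],s["gripper_force"],s["joint_positions"].round(3)); z=Rm.apply([0,0,1]); print("pinch",p-.019*z,KNOB)
arc(-.08)
E
```

```text
[ 0.58711046 -0.16764312  0.06741458] 0.29955436923658024 58.621154052671045 [-0.506  0.685  1.748  0.182  0.53   0.972]
pinch [ 0.58321615 -0.1674707   0.0860104 ] [ 0.57911771 -0.16794228  0.082     ]
row offset (start frame) [ 0.0111 -0.     -0.0143] rot [ 0.001 -0.667  0.002]
```

Call:
step_arm(steps=[{"jaw": 0,"offset": [0.0111,0,-0.0143],"rot": [0,-0.667,0]},{"jaw": 0,"offset": [0.0111,0,-0.0143],"rot": [0,-0.667,0]},{"jaw": 0,"offset": [0.0111,0,-0.0143],"rot": [0,-0.667,0]},{"jaw": 0,"offset": [0.0111,0,-0.0143],"rot": [0,-0.667,0]},{"jaw": 0,"offset": [0.0111,0,-0.0143],"rot": [0,-0.667,0]},{"jaw": 0,"offset": [0.0111,0,-0.0143],"rot": [0,-0.667,0]},{"jaw": 0,"offset": [0.0111,0,-0.0143],"rot": [0,-0.667,0]},{"jaw": 0,"offset": [0.0111,0,-0.0143],"rot": [0,-0.667,0]},{"jaw": 0,"offset": [0.0111,0,-0.0143],"rot": [0,-0.667,0]},{"jaw": 0,"offset": [0.0111,0,-0.0143],"rot": [0,-0.667,0]},{"jaw": 0,"offset": [0.0111,0,-0.0143],"rot": [0,-0.667,0]},{"jaw": 0,"offset": [0.0111,0,-0.0143],"rot": [0,-0.667,0]},{"jaw": 0,"offset": [0.0111,0,-0.0143],"rot": [0,-0.667,0]},{"jaw": 0,"offset": [0.0111,0,-0.0143],"rot": [0,-0.667,0]}])

```text
time_s: 3.9
ee_pos: [0.6469, -0.171, 0.1129]
orientation: [-0.013, 0.896, -0.025, -0.444]
ft_force: [1.0, 4.6, 12.4]
grip_width: 0.296
gripper_force: 61.5
```

```bash
python3 - <<'E'
from h import *
p,Rm,s=pose();print(p,s["grip_width"],s["gripper_force"],s["joint_positions"].round(3)); z=Rm.apply([0,0,1]); pk=p-.019*z; print("pinch",pk); d=pk-HINGE
print("lid angle",np.arctan2(d[2],-d@ex)-.54, "radius",np.hypot(d[2],d@ex),"pitch",np.arctan2(z@ex,-z[2]))
arc(-.08)
E
```

```text
[ 0.64687346 -0.17098195  0.11285556] 0.29611231753256145 61.51968865888193 [-0.33   1.178  0.641 -0.269  2.207  1.24 ]
pinch [ 0.66196608 -0.17185309  0.12436442]
lid angle 1.1829432904878197 radius 0.0853503945972112 pitch -0.9201139368062833
row offset (start frame) [ 0.0119  0.     -0.0153] rot [ 0.001 -0.667 -0.   ]
```

Call:
step_arm(steps=[{"jaw": 0,"offset": [0.0119,0,-0.0153],"rot": [0,-0.667,0]},{"jaw": 1,"offset": [0,0,0],"rot": [0,0,0]},{"jaw": 1,"offset": [0,0,0],"rot": [0,0,0]},{"jaw": 1,"offset": [0,0,0],"rot": [0,0,0]},{"jaw": 1,"offset": [-0.08,0,-0.061],"rot": [0,0,0]},{"jaw": 1,"offset": [-0.08,0,-0.061],"rot": [0,0,0]},{"jaw": 1,"offset": [-0.08,0,-0.061],"rot": [0,0,0]},{"jaw": 1,"offset": [-0.08,0,-0.061],"rot": [0,0,0]},{"jaw": 0,"offset": [0,0,0],"rot": [0,0.93,0]},{"jaw": 0,"offset": [0,0,0],"rot": [0,0.93,0]},{"jaw": 0,"offset": [0,0,0],"rot": [0,0.93,0]},{"jaw": 0,"offset": [0,0,0],"rot": [0,0.93,0]},{"jaw": 0,"offset": [0,0,0],"rot": [0,0.93,0]},{"jaw": 0,"offset": [0,0,0],"rot": [0,0.93,0]},{"jaw": 0,"offset": [0,0,0],"rot": [0,0.93,0]},{"jaw": 0,"offset": [0,0,0],"rot": [0,0.93,0]},{"jaw": 0,"offset": [0,0,0],"rot": [0,0.93,0]},{"jaw": 0,"offset": [-0.12,0,0],"rot": [0,0,0]},{"jaw": 0,"offset": [-0.12,0,0],"rot": [0,0,0]},{"jaw": 0,"offset": [-0.12,0,0],"rot": [0,0,0]}])

```text
time_s: 5.57
ee_pos: [0.5506, -0.168, 0.2267]
orientation: [0.001, 1.0, -0.028, 0.006]
ft_force: [-0.5, -0.9, -0.2]
grip_width: -0.003
gripper_force: 0.0
```

```bash
python3 - <<'E'
from h import *
p,Rm,s=pose();print(p,s["ft_force"],s["joint_positions"].round(3))
Rt=tool(-.058,.1); go(HINGE-.1*ex+[0,0,.065],Rt)
im=snapshot("side"); cv2.imwrite("pics/side2.png",im[:,:,::-1])
E
```

```text
[ 0.55058416 -0.16798452  0.22672678] [-0.50376708 -0.91130717 -0.22377844] [-0.492  0.462  1.572  0.003  1.096  1.134]
rot total [0.02 0.74 0.02] | shift before rot [-0.01  -0.007  0.406] | after rot [-0.046 -0.006  0.403]
```

View pics/side2.png

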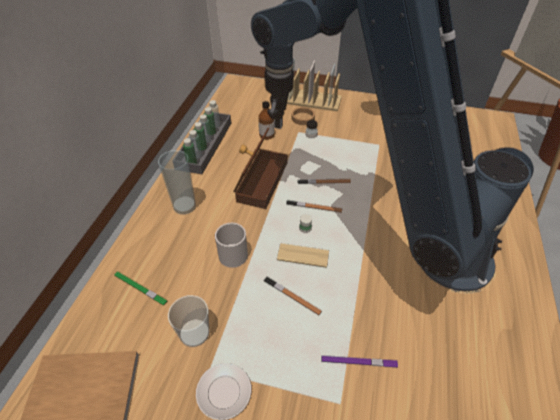

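The side view shows the lid open past halfway, with the knob behind it at (242,149) and the box interior clear. Next I'll push the lid to its stop with shut fingers.

Call:
step_arm(steps=[{"jaw": 0,"offset": [-0.01,-0.005,0.1],"rot": [0,0,0]},{"jaw": 0,"offset": [0,0,0.1],"rot": [0,0,0]},{"jaw": 0,"offset": [0,0,0.1],"rot": [0,0,0]},{"jaw": 0,"offset": [0,0,0.1],"rot": [0,0,0]},{"jaw": 0,"offset": [0.05,0,0],"rot": [0,0,0]},{"jaw": 0,"offset": [0.05,0,0],"rot": [0,0,0]},{"jaw": 0,"offset": [0.05,0,0],"rot": [0,0,0]},{"jaw": 0,"offset": [0.04,0,0],"rot": [0,0,0]},{"jaw": 0,"offset": [0.03,0,0],"rot": [0,0,0]},{"jaw": 0,"offset": [0.03,0,0],"rot": [0,0,0]},{"jaw": 0,"offset": [0.03,0,0],"rot": [0,0,0]},{"jaw": 0,"offset": [0.025,0,0],"rot": [0,0,0]},{"jaw": 0,"offset": [0,0,0],"rot": [0,0,0]},{"jaw": 0,"offset": [0,0,0],"rot": [0,0,0]}])

```text
time_s: 6.78
ee_pos: [0.6431, -0.1717, 0.1053]
orientation: [0.0, 1.0, -0.027, 0.004]
ft_force: [-0.6, 0.7, 0.5]
grip_width: -0.003
gripper_force: 0.0
```

Call:
step_arm(steps=[{"jaw": 0,"offset": [0.015,0,0],"rot": [0,0,0]},{"jaw": 0,"offset": [0.015,0,0],"rot": [0,0,0]}])

```text
time_s: 6.95
ee_pos: [0.6505, -0.1718, 0.1049]
orientation: [-0.0, 1.0, -0.028, 0.003]
ft_force: [-2.7, -0.6, -0.3]
grip_width: -0.003
gripper_force: 0.8
```

```bash
python3 - <<'E'
from h import *
p,Rm,s=pose();print(p,s["ft_force"],s["joint_positions"].round(3))
im=snapshot("side"); cv2.imwrite("pics/side3.png",cv2.resize(im[80:230,190:350,::-1],None,fx=3.5,fy=3.5))
E
```

```text
[ 0.65047649 -0.17184432  0.10487784] [-2.71318506 -0.56134154 -0.32857368] [-0.425  0.736  1.408  0.002  0.993  1.2  ]
```

View pics/side3.png

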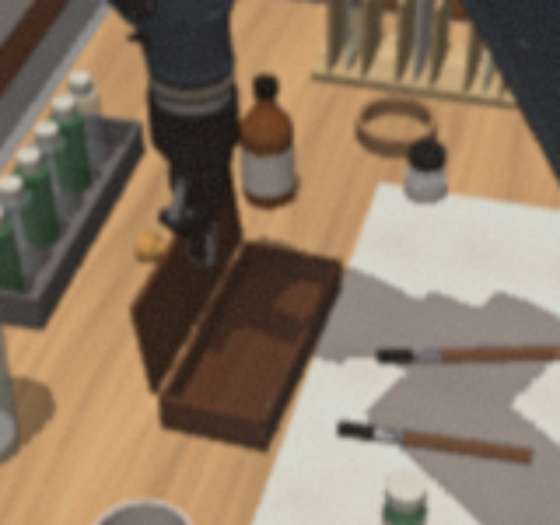

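The lid stands nearly upright with the fingers touching it. I'll push on to the stop.

Call:
step_arm(steps=[{"jaw": 0,"offset": [0.013,0,0],"rot": [0,0,0]},{"jaw": 0,"offset": [0.013,0,0],"rot": [0,0,0]}])

```text
time_s: 7.17
ee_pos: [0.6525, -0.1719, 0.1048]
orientation: [-0.001, 1.0, -0.027, -0.005]
ft_force: [-20.8, -1.9, 13.5]
grip_width: -0.004
gripper_force: 11.0
```

Call:
step_arm(steps=[{"jaw": 0,"offset": [0.01,0,0],"rot": [0,0,0]}])

```text
time_s: 7.25
ee_pos: [0.6526, -0.1719, 0.1048]
orientation: [-0.001, 1.0, -0.026, -0.008]
ft_force: [-25.4, -1.7, 16.9]
grip_width: 0.001
gripper_force: 13.4
```

```bash
cat >> h.py <<'E'
# ---- arm model fitted to logged states (linear in lengths)
DATA=[([-1.4855,.5284,1.4338,0,1.1814,-.1785],(.16296,-.60269,.23043)),([-.5235,.52578,1.75278,.13916,.69526,1.00467],(.56172,-.16563,.15029)),
([-.506,.685,1.748,.182,.53,.972],(.58711,-.16764,.06741)),([-.33,1.178,.641,-.269,2.207,1.24],(.64687,-.17098,.11286)),
([-.492,.462,1.572,.003,1.096,1.134],(.55058,-.16798,.22673)),([-.425,.736,1.408,.002,.993,1.2],(.65048,-.17184,.10488))]
def fkR(q): return R.from_euler("z",q[0])*R.from_euler("y",q[1]+q[2])*R.from_euler("z",q[3])*R.from_euler("y",q[4])*R.from_euler("z",q[5]+np.pi/2)
def fkA(q):
    z1=R.from_euler("z",q[0]);e=np.eye(3)
    return np.stack([e[2],z1.apply(e[1]),(z1*R.from_euler("y",q[1])).apply(e[2]),(z1*R.from_euler("y",q[1]+q[2])).apply(e[2]),
       (z1*R.from_euler("y",q[1]+q[2])).apply(e[0]),fkR(q).apply(e[2])],1)
LEN,RES,RK,_=np.linalg.lstsq(np.vstack([fkA(q) for q,_ in DATA]),np.hstack([p for _,p in DATA]),rcond=None)
def fk(q): return fkA(q)@LEN,fkR(q)
LO=np.array([-3.08,-.75,.22,-1.43,0,-2.85]);HI=np.array([3.08,2.2,2.44,4.57,2.65,2.85]);VM=.7*np.array([2.79,2.79,3.14,3.14,3.14,3.14])
from scipy.optimize import least_squares
def ik(p,Rt,q0):
    f=lambda q:np.r_[(fk(q)[0]-p)/.3,(fkR(q).inv()*Rt).as_rotvec(),1e-4*(q-q0)]
    s=least_squares(f,np.clip(q0,LO+1e-6,HI-1e-6),bounds=(LO,HI)); return s.x,np.abs(f(s.x)[:6]).max()
def sim(rows,start=None):
    """rows: (n,offset,rot); prints end pose, joints, worst speed share and ik error"""
    if start is None: p,Rm,s=pose();q=np.array(s["joint_positions"])
    else: p,Rm,q=start
    w=0;er=0
    for n,o,rv in rows:
        for _ in range(n):
            p=p+Rm.apply(np.array(o)*.3);Rm=Rm*R.from_rotvec(np.array(rv)*.12)
            q1,e=ik(p,Rm,q);w=max(w,(np.abs(q1-q)*12/VM).max());er=max(er,e);q=q1
    print("end",p.round(4),"z",Rm.apply([0,0,1]).round(3),"x",Rm.apply([1,0,0]).round(3),"q",q.round(2),"speed share",round(w,2),"err",round(er,4))
    return p,Rm,q
E
python3 - <<'E'
from h import *
print(LEN.round(4),RES,RK)
for q,p in DATA: print((fk(np.array(q))[0]-p).round(4))
p,Rm,s=pose(); print((fkR(s["joint_positions"]).inv()*Rm).magnitude())
im=np.load("pics/top0.npy")
# brush2 (middle) grasp at ferrule 120 mm from handle end
q=np.array(s["joint_positions"])
for az,pt in((.23,1.35),(.6,1.35),(1.0,1.35),(1.4,1.35)):
    z=tool(az,pt).apply([0,0,1]);q0=np.array([.0,.7,1.8,2.,.9,-.7])
    print(az,*[ik(np.array([.597,.142,h])+.019*z,tool(az,pt),q0) for h in(.14,.24)])
E
```

```text
[0.2735 0.1111 0.5875 0.3916 0.1135 0.2962] [3.19317532e-07] 6
[ 0.      0.0001 -0.    ]
[ 0.      0.     -0.0001]
[0.0002 0.0002 0.    ]
[ 0.     -0.0001 -0.0001]
[ 0.0002 -0.0003  0.    ]
[-0.0003  0.      0.0002]
2.2280555500352387e-16
0.23 (array([-0.09335228,  1.05503802,  2.2794112 ,  2.82613372,  1.53315959,
       -1.63177768]), np.float64(1.7034181913969104e-08)) (array([-0.09335229,  0.75661016,  2.29701585,  2.81064137,  1.26669282,
       -1.54153458]), np.float64(1.7853082720509225e-08))
0.6 (array([-0.33037035,  1.0167286 ,  2.20015934,  2.22329327,  1.39536976,
       -1.63209271]), np.float64(1.6030080707274408e-08)) (array([-0.33037035,  0.74245043,  2.21585785,  2.16913799,  1.24337589,
       -1.41583389]), np.float64(1.491153152344271e-08))
1.0 (array([-0.43216812,  0.96812516,  1.98660758,  1.66550447,  1.3281809 ,
       -1.3800993 ]), np.float64(1.0591121368808132e-08)) (array([-0.43216812,  0.74435364,  1.9990974 ,  1.61151809,  1.3138265 ,
       -1.16252541]), np.float64(7.456727707522148e-09))
1.4 (array([-0.42025197,  0.97585861,  1.71775507,  1.25209332,  1.47760271,
       -1.13562363]), np.float64(6.809367902871342e-09)) (array([-0.42025197,  0.7938933 ,  1.72824862,  1.24135073,  1.53232602,
       -0.97274432]), np.float64(8.442884003034834e-09))
```

The model fits to better than a millimetre and the lid is at its stop. Brushes next: I'll plan the path to the right-hand one and re-check the brush poses once the arm has backed off.

```bash
cat >> h.py <<'E'
def grasp_of(b,l=.065):
    """from a brushes() row: grasp point, azimuth (bristles taken as the +x side end)"""
    e=sorted([b[2],b[3]],key=lambda v:v[0]); d=e[1]-e[0]; d=d/np.linalg.norm(d); c=(e[0]+e[1])/2
    return np.append(c+d*l,.003),np.arctan2(d[1],d[0])
E
python3 - <<'E'
from h import *
for b in brushes("top",np.load("pics/top0.npy")): print(grasp_of(b))
p,Rm,s=pose()
S=sim([(3,[-.1,0,-.1],[0,0,0])])
Rt=tool(.266,0); go([.441,-.2065,.08],Rt,S[0],S[1])
E
```

```text
(array([ 0.43999906, -0.20614313,  0.003     ]), np.float64(0.2782996590051114))
(array([0.44293316, 0.21406607, 0.003     ]), np.float64(-0.3770875870133734))
(array([ 0.45239805, -0.09436086,  0.003     ]), np.float64(0.05601610354317928))
end [ 0.5642 -0.1674  0.1963] z [-0.016  0.002 -1.   ] x [ 0.998 -0.053 -0.016] q [-0.48  0.53  1.55 -0.01  1.08  1.15] speed share 0.45 err 0.0
rot total [-0.03  0.13 -2.66] | shift before rot [-0.397  0.152  0.394] | after rot [-0.431  0.018  0.388]
```

Call:
step_arm(steps=[{"jaw": 0.5,"offset": [-0.1,0,-0.1],"rot": [0,0,0]},{"jaw": 0.5,"offset": [-0.1,0,-0.1],"rot": [0,0,0]},{"jaw": 0.5,"offset": [-0.1,0,-0.1],"rot": [0,0,0]},{"jaw": 0.5,"offset": [0,0,0],"rot": [-0.01,0.04,-0.887]},{"jaw": 0.5,"offset": [0,0,0],"rot": [-0.01,0.04,-0.887]},{"jaw": 0.5,"offset": [0,0,0],"rot": [-0.01,0.04,-0.887]},{"jaw": 0.5,"offset": [-0.086,0.004,0.077],"rot": [0,0,0]},{"jaw": 0.5,"offset": [-0.086,0.004,0.077],"rot": [0,0,0]},{"jaw": 0.5,"offset": [-0.086,0.004,0.077],"rot": [0,0,0]},{"jaw": 0.5,"offset": [-0.086,0.004,0.077],"rot": [0,0,0]},{"jaw": 0.5,"offset": [-0.086,0.004,0.077],"rot": [0,0,0]},{"jaw": 0.5,"offset": [0,0,0],"rot": [0,0,0]},{"jaw": 0.5,"offset": [0,0,0],"rot": [0,0,0]}])

```text
time_s: 8.33
ee_pos: [0.4521, -0.2078, 0.0742]
orientation: [0.002, 0.991, 0.13, 0.01]
ft_force: [0.8, 0.1, -0.4]
grip_width: 0.498
gripper_force: 0.0
```

```bash
python3 - <<'E'
from h import *
for n in("top","side"):
    for b in brushes(n,snapshot(n)):
        if b[4]<.14 and b[2][0]<.6: print(n,b[0],b[4],*grasp_of(b))
go([.4405,-.2063,.003],tool(.275,0))
E
```

```text
top [199.9 252.2] 0.11 [0.44309134 0.21446938 0.003     ] -0.37042268528557554
top [307.2 250.6] 0.11 [ 0.45390352 -0.09445981  0.003     ] 0.05449145624073125
side [301.3 301. ] 0.112 [0.44647054 0.21366065 0.003     ] -0.3755230296601938
side [323.  207.2] 0.107 [ 0.45542915 -0.09646593  0.003     ] 0.04669500404333035
side [333. 181.] 0.105 [ 0.44244774 -0.20779563  0.003     ] 0.25195529411863643
rot total [ 0.1  -0.19 -0.09] | shift before rot [-0.05  -0.023  0.241] | after rot [-0.044 -0.021  0.243]
```

Call:
step_arm(steps=[{"jaw": 0.5,"offset": [0,0,0],"rot": [0.1,-0.19,-0.09]},{"jaw": 0.5,"offset": [-0.022,-0.01,0.08],"rot": [0,0,0]},{"jaw": 0.5,"offset": [-0.02,-0.009,0.08],"rot": [0,0,0]},{"jaw": 0.5,"offset": [0,0,0.06],"rot": [0,0,0]},{"jaw": 0.5,"offset": [0,0,0.022],"rot": [0,0,0]},{"jaw": 0.5,"offset": [0,0,0],"rot": [0,0,0]},{"jaw": 0,"offset": [0,0,0],"rot": [0,0,0]},{"jaw": 0,"offset": [0,0,0],"rot": [0,0,0]},{"jaw": 0,"offset": [0,0,0],"rot": [0,0,0]},{"jaw": 0,"offset": [0,0,0],"rot": [0,0,0]},{"jaw": 0,"offset": [0,0,0],"rot": [0,0,0]},{"jaw": 0,"offset": [0,0,0],"rot": [0,0,0]}])

```text
time_s: 9.43
ee_pos: [0.4406, -0.2061, 0.0039]
orientation: [-0.0, 0.991, 0.137, 0.0]
ft_force: [1.1, 1.1, 6.8]
grip_width: 0.136
gripper_force: 59.1
```

```bash
cat >> h.py <<'E'
JAR=np.array([.597,.141,0])
def jarpose(zoff,yoff,h,az=1.0,pitch=1.45):
    Rt=tool(az,pitch); f=np.array([np.cos(az),np.sin(az),0]); return JAR+f*zoff+Rt.apply([0,yoff,0])+[0,0,h],Rt
E
python3 - <<'E'
from h import *
p,Rm,s=pose(); print(p,Rm.apply([0,0,1]).round(3),s["grip_width"],s["joint_positions"].round(2))
# lift 0.2, then rotate in place, then carry
up=[(5,[0,0,-.13],[0,0,0])]
S=sim(up); pt,Rt=jarpose(.01,0,.24); go(pt,Rt,S[0],S[1])
rv=(S[1].inv()*Rt).as_rotvec()/.12; n=int(np.ceil(np.abs(rv).max()/.9)); S=sim([(n,[0,0,0],rv/n)],S); print(n)
d=S[1].inv().apply(pt-S[0])/.3; n=int(np.ceil(np.linalg.norm(d)/.12)); S=sim([(n,d/n,[0,0,0])],S); print(n,d)
sim([(4,S[1].inv().apply([0,0,-.107])/.3/4,[0,0,0])],S)
E
```

```text
[ 0.44058785 -0.2061288   0.00391721] [ 0.001  0.    -1.   ] 0.13552117130973282 [-0.67  0.75  1.93  0.    0.46  0.63]
end [ 0.4404 -0.2062  0.1989] z [ 0.001  0.    -1.   ] x [0.962 0.272 0.001] q [-0.67  0.39  1.81  0.    0.94  0.63] speed share 0.56 err 0.0
rot total [ 4.37 11.5  -4.92] | shift before rot [ 0.842 -0.994 -0.136] | after rot [ 0.291 -0.186  1.263]
end [ 0.4404 -0.2062  0.1989] z [ 0.536  0.835 -0.121] x [0.065 0.101 0.993] q [-1.22  0.9   1.81  0.92  1.72 -1.23] speed share 1.17 err 0.0
13
end [0.6024 0.1494 0.24  ] z [ 0.536  0.835 -0.121] x [0.065 0.101 0.993] q [-0.46  0.8   2.01  1.63  1.42 -1.24] speed share 0.5 err 0.0
11 [ 0.29127645 -0.186125    1.26313385]
end [0.6024 0.1494 0.133 ] z [ 0.536  0.835 -0.121] x [0.065 0.101 0.993] q [-0.46  1.04  1.98  1.66  1.44 -1.45] speed share 0.37 err 0.0
```

Call:
step_arm(steps=[{"jaw": 0,"offset": [0,0,-0.13],"rot": [0,0,0]},{"jaw": 0,"offset": [0,0,-0.13],"rot": [0,0,0]},{"jaw": 0,"offset": [0,0,-0.13],"rot": [0,0,0]},{"jaw": 0,"offset": [0,0,-0.13],"rot": [0,0,0]},{"jaw": 0,"offset": [0,0,0],"rot": [0.273,0.719,-0.3075]},{"jaw": 0,"offset": [0,0,0],"rot": [0.273,0.719,-0.3075]},{"jaw": 0,"offset": [0,0,0],"rot": [0.273,0.719,-0.3075]},{"jaw": 0,"offset": [0,0,0],"rot": [0.273,0.719,-0.3075]},{"jaw": 0,"offset": [0,0,0],"rot": [0.273,0.719,-0.3075]},{"jaw": 0,"offset": [0,0,0],"rot": [0.273,0.719,-0.3075]},{"jaw": 0,"offset": [0,0,0],"rot": [0.273,0.719,-0.3075]},{"jaw": 0,"offset": [0,0,0],"rot": [0.273,0.719,-0.3075]},{"jaw": 0,"offset": [0,0,0],"rot": [0.273,0.719,-0.3075]},{"jaw": 0,"offset": [0,0,0],"rot": [0.273,0.719,-0.3075]},{"jaw": 0,"offset": [0,0,0],"rot": [0.273,0.719,-0.3075]},{"jaw": 0,"offset": [0,0,0],"rot": [0.273,0.719,-0.3075]},{"jaw": 0,"offset": [0,0,0],"rot": [0.273,0.719,-0.3075]},{"jaw": 0,"offset": [0,0,0],"rot": [0.273,0.719,-0.3075]},{"jaw": 0,"offset": [0,0,0],"rot": [0.273,0.719,-0.3075]},{"jaw": 0,"offset": [0,0,0],"rot": [0.273,0.719,-0.3075]}])

```text
time_s: 11.1
ee_pos: [0.4392, -0.2066, 0.1584]
orientation: [-0.318, 0.66, 0.357, 0.58]
ft_force: [0.1, -1.0, 0.1]
grip_width: 0.134
gripper_force: 58.8
```

```bash
cat >> h.py <<'E'
def carry(zoff,yoff,h=.24,step=.125):
    p,Rm,s=pose(); print(p.round(4),Rm.apply([0,0,1]).round(3),"grip",s["grip_width"],s["gripper_force"])
    pt,Rt=jarpose(zoff,yoff,h); rv=(Rm.inv()*Rt).as_rotvec()/.12; d=Rm.inv().apply(pt-p)/.3
    n=int(np.ceil(np.linalg.norm(d)/step)); print("fix rot",rv.round(2),"n",n,"rows of",(d/n).round(4)); S=sim([(n,d/n,[0,0,0]),(1,[0,0,0],rv)])
    print("down per 0.1:",(S[1].inv().apply([0,0,-.1])/.3).round(3))
E
python3 -c "
from h import *
carry(.01,0)"
```

```text
[ 0.4392 -0.2066  0.1584] [ 0.538  0.833 -0.126] grip 0.13449586961809412 58.7891748547554
fix rot [ 0.02  0.05 -0.05] n 11 rows of [ 0.0392 -0.0172  0.1134]
end [0.6024 0.1494 0.24  ] z [ 0.536  0.835 -0.121] x [0.065 0.101 0.993] q [-0.46  0.8   2.01  1.63  1.42 -1.24] speed share 0.5 err 0.0
down per 0.1: [-0.331 -0.     0.04 ]
```

Call:
step_arm(steps=[{"jaw": 0,"offset": [0.0392,-0.0172,0.1134],"rot": [0,0,0]},{"jaw": 0,"offset": [0.0392,-0.0172,0.1134],"rot": [0,0,0]},{"jaw": 0,"offset": [0.0392,-0.0172,0.1134],"rot": [0,0,0]},{"jaw": 0,"offset": [0.0392,-0.0172,0.1134],"rot": [0,0,0]},{"jaw": 0,"offset": [0.0392,-0.0172,0.1134],"rot": [0,0,0]},{"jaw": 0,"offset": [0.0392,-0.0172,0.1134],"rot": [0,0,0]},{"jaw": 0,"offset": [0.0392,-0.0172,0.1134],"rot": [0,0,0]},{"jaw": 0,"offset": [0.0392,-0.0172,0.1134],"rot": [0,0,0]},{"jaw": 0,"offset": [0.0392,-0.0172,0.1134],"rot": [0,0,0]},{"jaw": 0,"offset": [0.0392,-0.0172,0.1134],"rot": [0,0,0]},{"jaw": 0,"offset": [0.0392,-0.0172,0.1134],"rot": [0,0,0]},{"jaw": 0,"offset": [0,0,0],"rot": [0,0,0]},{"jaw": 0,"offset": [0,0,0],"rot": [0,0,0]}])

```text
time_s: 12.18
ee_pos: [0.6025, 0.1531, 0.2398]
orientation: [-0.319, 0.66, 0.359, 0.578]
ft_force: [-0.4, 0.2, 0.5]
grip_width: 0.134
gripper_force: 58.8
```

```bash
python3 - <<'E'
from h import *
carry(.01,0)
im=snapshot("side"); 
p,Rm,s=pose(); x=Rm.apply([1,0,0])
print("brush end proj",proj("side",p-.123*x),"tcp",proj("side",p),"jar rim",proj("side",JAR+[0,0,.095]))
cv2.imwrite("pics/s4.png",cv2.resize(im[100:300,130:370,::-1],None,fx=3,fy=3))
E
```

```text
[0.6025 0.1531 0.2398] [ 0.534  0.836 -0.129] grip 0.1335658199845238 58.819578140974045
fix rot [-0.02  0.07 -0.05] n 1 rows of [-0.0005  0.0064 -0.0107]
end [0.6024 0.1494 0.24  ] z [ 0.536  0.835 -0.121] x [0.065 0.101 0.993] q [-0.46  0.8   2.01  1.63  1.42 -1.24] speed share 0.08 err 0.0
down per 0.1: [-0.331 -0.     0.04 ]
brush end proj [232.56183632 227.98056108] tcp [222.79358704 197.84381644] jar rim [231.71147022 233.95700951]
```

View pics/s4.png

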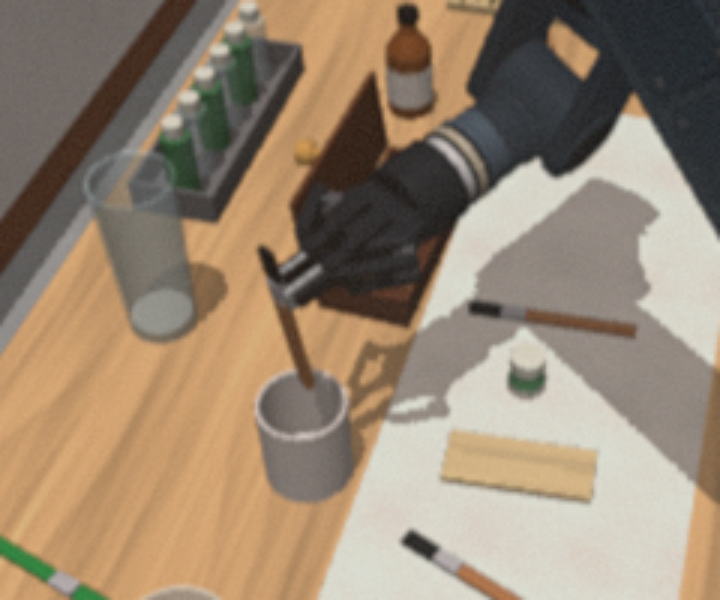

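The brush hangs handle-down, its lower end at (305,385) over the jar mouth. I'll lower it and let go.

Call:
step_arm(steps=[{"jaw": 0,"offset": [0,0.006,-0.01],"rot": [0,0.07,-0.05]},{"jaw": 0,"offset": [-0.087,0,0.0105],"rot": [0,0,0]},{"jaw": 0,"offset": [-0.087,0,0.0105],"rot": [0,0,0]},{"jaw": 0,"offset": [-0.087,0,0.0105],"rot": [0,0,0]},{"jaw": 0,"offset": [-0.08,0,0.0095],"rot": [0,0,0]},{"jaw": 0,"offset": [0,0,0],"rot": [0,0,0]},{"jaw": 0.35,"offset": [0,0,0],"rot": [0,0,0]},{"jaw": 0.35,"offset": [0,0,0],"rot": [0,0,0]},{"jaw": 0.35,"offset": [0,0,0],"rot": [0,0,0]},{"jaw": 0.35,"offset": [0,0,0],"rot": [0,0,0]},{"jaw": 0.35,"offset": [0,0,-0.05],"rot": [0,0,0]},{"jaw": 0.35,"offset": [0,0,-0.1],"rot": [0,0,0]},{"jaw": 0.35,"offset": [0.05,0,-0.1],"rot": [0,0,0]},{"jaw": 0.35,"offset": [0.08,0,-0.1],"rot": [0,0,0]},{"jaw": 0.35,"offset": [0.08,0,-0.1],"rot": [0,0,0]}])

```text
time_s: 13.48
ee_pos: [0.5334, 0.0399, 0.2165]
orientation: [-0.318, 0.658, 0.357, 0.582]
ft_force: [0.2, -0.4, 0.3]
grip_width: 0.349
gripper_force: 0.0
```

```bash
cat >> h.py <<'E'
def look():
    for n in("top","side"):
        for b in brushes(n,snapshot(n)):
            if b[4]<.14 and b[2][0]<.65: print(n,b[0],b[4],*[np.round(x,3) for x in grasp_of(b)])
def togr(g,az,h=.1,rows=None):
    """plan from here: turn to tool down at azimuth az, then over the grasp"""
    p,Rm,s=pose(); Rt=tool(az,0); rv=(Rm.inv()*Rt).as_rotvec()/.12; n=max(1,int(np.ceil(np.abs(rv).max()/.75)))
    print("turn",n,"x",(rv/n).round(3)); S=sim([(n,[0,0,0],rv/n)])
    d=Rt.inv().apply(np.array([g[0],g[1],h])-p)/.3; m=max(1,int(np.ceil(np.linalg.norm(d)/.12)))
    print("shift",m,"x",(d/m).round(4)); S=sim([(m,d/m,[0,0,0])],S); print("then down",(h-g[2])/.3)
E
python3 - <<'E'
from h import *
look()
togr([.454,-.095,.003],.054)
im=snapshot("side");cv2.imwrite("pics/s5.png",cv2.resize(im[130:280,160:330,::-1],None,fx=3,fy=3))
E
```

```text
top [307.8 261.6] 0.041 [ 0.419 -0.094  0.003] 0.1
top [199.9 252.2] 0.11 [0.443 0.214 0.003] -0.374
top [227.3 178.2] 0.073 [0.669 0.205 0.003] 0.785
side [301.4 300.9] 0.112 [0.446 0.214 0.003] -0.376
side [323.  207.2] 0.106 [ 0.455 -0.098  0.003] 0.028
side [252.  183.5] 0.127 [ 0.64  -0.083  0.003] 1.468
turn 15 x [-0.374 -0.743  0.425]
end [0.5344 0.0373 0.219 ] z [ 0.  0. -1.] x [0.999 0.054 0.   ] q [-0.14  0.42  1.67  0.    1.05  1.38] speed share 1.56 err 0.0
shift 6 x [-0.0486  0.071   0.0661]
end [ 0.454 -0.095  0.1  ] z [ 0.  0. -1.] x [0.999 0.054 0.   ] q [-0.45  0.54  1.95 -0.    0.65  1.07] speed share 0.37 err 0.0
then down 0.32333333333333336
```

View pics/s5.png

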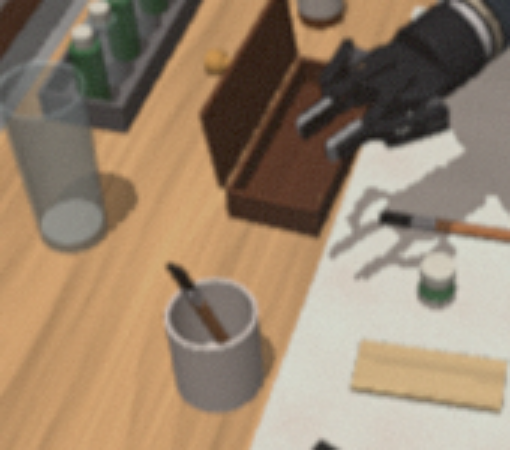

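Brush 1 stands in the jar, leaning on its rim at crop (190,290), and the jar is upright. Next is the middle brush.

Call:
step_arm(steps=[{"jaw": 0.5,"offset": [0,0,0],"rot": [-0.295,-0.587,0.336]},{"jaw": 0.5,"offset": [0,0,0],"rot": [-0.295,-0.587,0.336]},{"jaw": 0.5,"offset": [0,0,0],"rot": [-0.295,-0.587,0.336]},{"jaw": 0.5,"offset": [0,0,0],"rot": [-0.295,-0.587,0.336]},{"jaw": 0.5,"offset": [0,0,0],"rot": [-0.295,-0.587,0.336]},{"jaw": 0.5,"offset": [0,0,0],"rot": [-0.295,-0.587,0.336]},{"jaw": 0.5,"offset": [0,0,0],"rot": [-0.295,-0.587,0.336]},{"jaw": 0.5,"offset": [0,0,0],"rot": [-0.295,-0.587,0.336]},{"jaw": 0.5,"offset": [0,0,0],"rot": [-0.295,-0.587,0.336]},{"jaw": 0.5,"offset": [0,0,0],"rot": [-0.295,-0.587,0.336]},{"jaw": 0.5,"offset": [0,0,0],"rot": [-0.295,-0.587,0.336]},{"jaw": 0.5,"offset": [0,0,0],"rot": [-0.295,-0.587,0.336]},{"jaw": 0.5,"offset": [0,0,0],"rot": [-0.295,-0.587,0.336]},{"jaw": 0.5,"offset": [0,0,0],"rot": [-0.295,-0.587,0.336]},{"jaw": 0.5,"offset": [0,0,0],"rot": [-0.295,-0.587,0.336]},{"jaw": 0.5,"offset": [0,0,0],"rot": [-0.295,-0.587,0.336]},{"jaw": 0.5,"offset": [0,0,0],"rot": [-0.295,-0.587,0.336]},{"jaw": 0.5,"offset": [0,0,0],"rot": [-0.295,-0.587,0.336]},{"jaw": 0.5,"offset": [0,0,0],"rot": [-0.295,-0.587,0.336]},{"jaw": 0.5,"offset": [0,0,0],"rot": [0,0,0]}])

```text
time_s: 15.3
ee_pos: [0.5354, 0.0446, 0.2144]
orientation: [-0.019, 0.998, 0.05, 0.022]
ft_force: [0.3, 0.3, 1.0]
grip_width: 0.499
gripper_force: 0.0
```

```bash
python3 - <<'E'
from h import *
togr([.454,-.095,.003],.054,.07)
for b in brushes("side",snapshot("side")):
   if b[4]<.12: print(b[0],*grasp_of(b))
E
```

```text
turn 1 x [-0.309 -0.378  0.391]
end [0.5354 0.0446 0.2144] z [ 0. -0. -1.] x [0.999 0.054 0.   ] q [-0.13  0.43  1.67  0.    1.04  1.39] speed share 0.56 err 0.0
shift 7 x [-0.0423  0.0643  0.0687]
end [ 0.454 -0.095  0.07 ] z [ 0. -0. -1.] x [0.999 0.054 0.   ] q [-0.45  0.6   1.97 -0.    0.57  1.07] speed share 0.37 err 0.0
then down 0.22333333333333336
[301.3 301. ] [0.44647054 0.21366065 0.003     ] -0.3755230296601938
[237.4 230.5] [ 0.64423878 -0.00401736  0.003     ] -1.1383885512243586
[322.9 207.4] [ 0.45547447 -0.09667829  0.003     ] 0.02803003995984648
```

Call:
step_arm(steps=[{"jaw": 0.5,"offset": [0,0,0],"rot": [-0.309,-0.378,0.391]},{"jaw": 0.5,"offset": [-0.0423,0.0643,0.0687],"rot": [0,0,0]},{"jaw": 0.5,"offset": [-0.0423,0.0643,0.0687],"rot": [0,0,0]},{"jaw": 0.5,"offset": [-0.0423,0.0643,0.0687],"rot": [0,0,0]},{"jaw": 0.5,"offset": [-0.0423,0.0643,0.0687],"rot": [0,0,0]},{"jaw": 0.5,"offset": [-0.0423,0.0643,0.0687],"rot": [0,0,0]},{"jaw": 0.5,"offset": [-0.0423,0.0643,0.0687],"rot": [0,0,0]},{"jaw": 0.5,"offset": [-0.0423,0.0643,0.0687],"rot": [0,0,0]},{"jaw": 0.5,"offset": [0,0,0.08],"rot": [0,0,0]},{"jaw": 0.5,"offset": [0,0,0.08],"rot": [0,0,0]},{"jaw": 0.5,"offset": [0,0,0.063],"rot": [0,0,0]},{"jaw": 0.5,"offset": [0,0,0],"rot": [0,0,0]},{"jaw": 0,"offset": [0,0,0],"rot": [0,0,0]},{"jaw": 0,"offset": [0,0,0],"rot": [0,0,0]},{"jaw": 0,"offset": [0,0,0],"rot": [0,0,0]},{"jaw": 0,"offset": [0,0,0],"rot": [0,0,0]},{"jaw": 0,"offset": [0,0,0],"rot": [0,0,0]},{"jaw": 0,"offset": [0,0,0],"rot": [0,0,0]}])

```text
time_s: 16.85
ee_pos: [0.4515, -0.0972, 0.0041]
orientation: [0.0, 1.0, 0.025, 0.0]
ft_force: [-0.7, 1.2, 6.7]
grip_width: 0.144
gripper_force: 41.2
```

```bash
cat >> h.py <<'E'
def tilt(n=16,lift=4,az=1.0):
    p,Rm,s=pose(); print(p.round(4),Rm.apply([0,0,1]).round(3),"grip",s["grip_width"],s["gripper_force"])
    rv=(Rm.inv()*tool(az,1.45)).as_rotvec()/.12/n; print("turn",n,"x",rv.round(3)); sim([(lift,[0,0,-.13],[0,0,0]),(n,[0,0,0],rv)])
E
python3 -c "
from h import *
tilt()"
```

```text
[ 0.4515 -0.0972  0.0041] [ 0. -0. -1.] grip 0.14423489916186605 41.2240768969059
turn 16 x [ 0.357  0.693 -0.402]
end [ 0.4514 -0.0972  0.1601] z [ 0.536  0.835 -0.121] x [0.065 0.101 0.993] q [-1.12  0.98  2.    1.02  1.53 -1.43] speed share 1.43 err 0.0
```

Call:
step_arm(steps=[{"jaw": 0,"offset": [0,0,0],"rot": [0,0,0]},{"jaw": 0,"offset": [0,0,-0.13],"rot": [0,0,0]},{"jaw": 0,"offset": [0,0,-0.13],"rot": [0,0,0]},{"jaw": 0,"offset": [0,0,-0.13],"rot": [0,0,0]},{"jaw": 0,"offset": [0,0,-0.13],"rot": [0.357,0.693,-0.402]},{"jaw": 0,"offset": [0,0,0],"rot": [0.357,0.693,-0.402]},{"jaw": 0,"offset": [0,0,0],"rot": [0.357,0.693,-0.402]},{"jaw": 0,"offset": [0,0,0],"rot": [0.357,0.693,-0.402]},{"jaw": 0,"offset": [0,0,0],"rot": [0.357,0.693,-0.402]},{"jaw": 0,"offset": [0,0,0],"rot": [0.357,0.693,-0.402]},{"jaw": 0,"offset": [0,0,0],"rot": [0.357,0.693,-0.402]},{"jaw": 0,"offset": [0,0,0],"rot": [0.357,0.693,-0.402]},{"jaw": 0,"offset": [0,0,0],"rot": [0.357,0.693,-0.402]},{"jaw": 0,"offset": [0,0,0],"rot": [0.357,0.693,-0.402]},{"jaw": 0,"offset": [0,0,0],"rot": [0.357,0.693,-0.402]},{"jaw": 0,"offset": [0,0,0],"rot": [0.357,0.693,-0.402]},{"jaw": 0,"offset": [0,0,0],"rot": [0.357,0.693,-0.402]},{"jaw": 0,"offset": [0,0,0],"rot": [0.357,0.693,-0.402]},{"jaw": 0,"offset": [0,0,0],"rot": [0.357,0.693,-0.402]},{"jaw": 0,"offset": [0,0,0],"rot": [0.357,0.693,-0.402]}])

```text
time_s: 18.52
ee_pos: [0.4489, -0.0951, 0.1553]
orientation: [-0.301, 0.722, 0.328, 0.53]
ft_force: [1.0, 0.4, -0.1]
grip_width: 0.136
gripper_force: 58.7
```

```bash
python3 -c "
from h import *
carry(.008,.016)"
```

```text
[ 0.4489 -0.0951  0.1553] [ 0.568  0.782 -0.257] grip 0.13603012991958724 58.749293088912964
fix rot [ 0.52  1.13 -0.83] n 8 rows of [ 0.0644 -0.0072  0.1065]
end [0.6148 0.1391 0.24  ] z [ 0.536  0.835 -0.121] x [0.065 0.101 0.993] q [-0.47  0.8   1.98  1.62  1.42 -1.21] speed share 0.91 err 0.0
down per 0.1: [-0.331  0.     0.04 ]
```

Call:
step_arm(steps=[{"jaw": 0,"offset": [0.0644,-0.0072,0.1065],"rot": [0,0,0]},{"jaw": 0,"offset": [0.0644,-0.0072,0.1065],"rot": [0,0,0]},{"jaw": 0,"offset": [0.0644,-0.0072,0.1065],"rot": [0,0,0]},{"jaw": 0,"offset": [0.0644,-0.0072,0.1065],"rot": [0,0,0]},{"jaw": 0,"offset": [0.0644,-0.0072,0.1065],"rot": [0,0,0]},{"jaw": 0,"offset": [0.0644,-0.0072,0.1065],"rot": [0,0,0]},{"jaw": 0,"offset": [0.0644,-0.0072,0.1065],"rot": [0,0,0]},{"jaw": 0,"offset": [0.0644,-0.0072,0.1065],"rot": [0,0,0]},{"jaw": 0,"offset": [0,0,0],"rot": [0.26,0.565,-0.415]},{"jaw": 0,"offset": [0,0,0],"rot": [0.26,0.565,-0.415]},{"jaw": 0,"offset": [0,0,0],"rot": [0,0,0]},{"jaw": 0,"offset": [0,0,0],"rot": [0,0,0]}])

```text
time_s: 19.52
ee_pos: [0.6154, 0.14, 0.2384]
orientation: [-0.318, 0.659, 0.358, 0.579]
ft_force: [0.3, 0.5, 0.3]
grip_width: 0.13
gripper_force: 58.8
```

```bash
python3 - <<'E'
from h import *
carry(.008,.016)
im=snapshot("side"); 
p,Rm,s=pose(); x=Rm.apply([1,0,0])
print("expected end",proj("side",p-.123*x),"tcp",proj("side",p))
hsv=cv2.cvtColor(im,cv2.COLOR_RGB2HSV);m=cv2.inRange(hsv,(4,90,50),(16,255,255));m[:190]=0;m[240:]=0;m[:,:200]=0;m[:,250:]=0
ys,xs=np.nonzero(m);print([(int(y),int(xs[ys==y].mean()),int((ys==y).sum())) for y in np.unique(ys)])
E
```

```text
[0.6154 0.14   0.2384] [ 0.536  0.835 -0.126] grip 0.1297259735134541 58.809861838817596
fix rot [ 0.    0.04 -0.05] n 1 rows of [ 0.0048 -0.0001 -0.0045]
end [0.6148 0.1391 0.24  ] z [ 0.536  0.835 -0.121] x [0.065 0.101 0.993] q [-0.47  0.8   1.98  1.62  1.42 -1.21] speed share 0.05 err 0.0
down per 0.1: [-0.331  0.     0.04 ]
expected end [229.32766419 223.99357336] tcp [219.55948445 193.71488071]
[(190, 207, 16), (191, 209, 17), (192, 217, 25), (193, 223, 32), (194, 224, 36), (195, 224, 38), (196, 224, 39), (197, 224, 41), (198, 224, 44), (199, 224, 50), (200, 224, 49), (201, 224, 49), (202, 224, 49), (203, 224, 49), (204, 224, 49), (205, 224, 49), (206, 224, 47), (207, 224, 48), (208, 225, 46), (209, 225, 47), (210, 225, 47), (211, 225, 47), (212, 224, 49), (213, 224, 49), (214, 224, 48), (215, 224, 48), (216, 225, 48), (217, 225, 48), (218, 225, 48), (219, 225, 47), (220, 225, 47), (221, 224, 49), (222, 224, 49), (223, 223, 39), (224, 222, 31), (225, 221, 25), (226, 219, 24), (227, 218, 22), (228, 220, 17), (229, 219, 16), (230, 220, 13), (231, 221, 11), (232, 220, 10), (233, 219, 11), (234, 214, 14), (235, 215, 15), (236, 211, 16), (237, 215, 21), (238, 215, 26), (239, 216, 27)]
```

Call:
step_arm(steps=[{"jaw": 0,"offset": [-0.087,0,0.0105],"rot": [0,0,0]},{"jaw": 0,"offset": [-0.087,0,0.0105],"rot": [0,0,0]},{"jaw": 0,"offset": [-0.087,0,0.0105],"rot": [0,0,0]},{"jaw": 0,"offset": [-0.08,0,0.0095],"rot": [0,0,0]},{"jaw": 0,"offset": [0,0,0],"rot": [0,0,0]},{"jaw": 0.35,"offset": [0,0,0],"rot": [0,0,0]},{"jaw": 0.35,"offset": [0,0,0],"rot": [0,0,0]},{"jaw": 0.35,"offset": [0,0,0],"rot": [0,0,0]},{"jaw": 0.35,"offset": [0,0,0],"rot": [0,0,0]},{"jaw": 0.35,"offset": [0,0,-0.05],"rot": [0,0,0]},{"jaw": 0.35,"offset": [0,0,-0.1],"rot": [0,0,0]},{"jaw": 0.35,"offset": [0.05,0,-0.1],"rot": [0,0,0]},{"jaw": 0.35,"offset": [0.08,0,-0.1],"rot": [0,0,0]},{"jaw": 0.35,"offset": [0.08,0,-0.1],"rot": [0,0,0]}])

```text
time_s: 20.73
ee_pos: [0.5458, 0.0329, 0.2166]
orientation: [-0.319, 0.659, 0.358, 0.58]
ft_force: [0.2, -0.7, 0.4]
grip_width: 0.347
gripper_force: 0.0
```

```bash
python3 - <<'E'
from h import *
look()
togr([.445,.214,.003],-.375,.16)
im=snapshot("side");cv2.imwrite("pics/s6.png",cv2.resize(im[120:350,140:400,::-1],None,fx=2.5,fy=2.5))
E
```

```text
top [199.9 252.2] 0.11 [0.443 0.214 0.003] -0.374
side [301.3 301. ] 0.112 [0.446 0.214 0.003] -0.376
turn 14 x [-0.581 -0.715  0.661]
end [0.5469 0.0301 0.2192] z [ 0. -0. -1.] x [ 0.931 -0.366  0.   ] q [-0.15  0.44  1.64  0.    1.06  1.8 ] speed share 2.09 err 0.0
shift 7 x [-0.0772 -0.0637  0.0282]
end [0.445 0.214 0.16 ] z [ 0. -0. -1.] x [ 0.931 -0.366  0.   ] q [0.22 0.46 1.83 0.   0.85 2.17] speed share 0.36 err 0.0
then down 0.5233333333333333
```

View pics/s6.png

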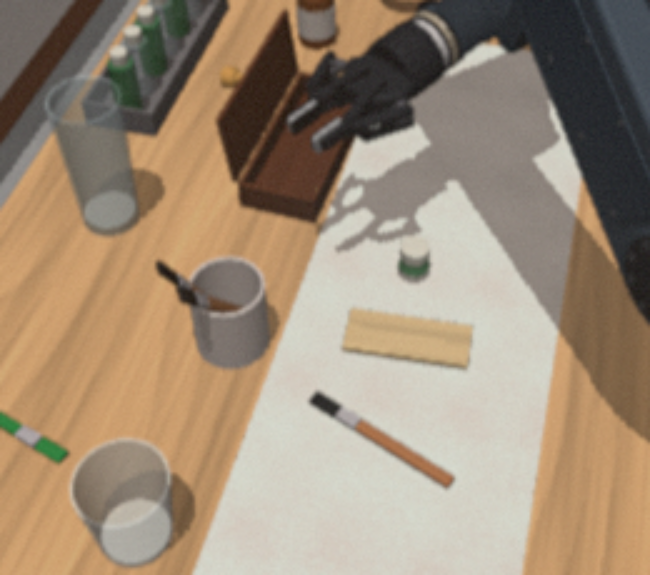

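Both brushes stand in the jar, bristles on its left rim at (165,272) and (187,293), and the jar hasn't moved. Now the third brush, at crop (380,437).

Call:
step_arm(steps=[{"jaw": 0.5,"offset": [0,0,0],"rot": [-0.428,-0.527,0.487]},{"jaw": 0.5,"offset": [0,0,0],"rot": [-0.428,-0.527,0.487]},{"jaw": 0.5,"offset": [0,0,0],"rot": [-0.428,-0.527,0.487]},{"jaw": 0.5,"offset": [0,0,0],"rot": [-0.428,-0.527,0.487]},{"jaw": 0.5,"offset": [0,0,0],"rot": [-0.428,-0.527,0.487]},{"jaw": 0.5,"offset": [0,0,0],"rot": [-0.428,-0.527,0.487]},{"jaw": 0.5,"offset": [0,0,0],"rot": [-0.428,-0.527,0.487]},{"jaw": 0.5,"offset": [0,0,0],"rot": [-0.428,-0.527,0.487]},{"jaw": 0.5,"offset": [0,0,0],"rot": [-0.428,-0.527,0.487]},{"jaw": 0.5,"offset": [0,0,0],"rot": [-0.428,-0.527,0.487]},{"jaw": 0.5,"offset": [0,0,0],"rot": [-0.428,-0.527,0.487]},{"jaw": 0.5,"offset": [0,0,0],"rot": [-0.428,-0.527,0.487]},{"jaw": 0.5,"offset": [0,0,0],"rot": [-0.428,-0.527,0.487]},{"jaw": 0.5,"offset": [0,0,0],"rot": [-0.428,-0.527,0.487]},{"jaw": 0.5,"offset": [0,0,0],"rot": [-0.428,-0.527,0.487]},{"jaw": 0.5,"offset": [0,0,0],"rot": [-0.428,-0.527,0.487]},{"jaw": 0.5,"offset": [0,0,0],"rot": [-0.428,-0.527,0.487]},{"jaw": 0.5,"offset": [0,0,0],"rot": [-0.428,-0.527,0.487]},{"jaw": 0.5,"offset": [0,0,0],"rot": [-0.428,-0.527,0.487]},{"jaw": 0.5,"offset": [0,0,0],"rot": [0,0,0]}])

```text
time_s: 22.55
ee_pos: [0.5466, 0.0402, 0.2133]
orientation: [-0.054, 0.99, -0.108, 0.072]
ft_force: [0.9, 0.5, -0.1]
grip_width: 0.502
gripper_force: 0.0
```

```bash
python3 - <<'E'
from h import *
togr([.4445,.214,.003],-.375,.08)
for b in brushes("side",snapshot("side")):
   if b[4]<.12: print(b[0],*grasp_of(b))
E
```

```text
turn 2 x [-0.555 -0.507  0.658]
end [0.5466 0.0402 0.2133] z [ 0. -0. -1.] x [ 0.931 -0.366  0.   ] q [-0.13  0.45  1.65  0.    1.05  1.82] speed share 0.95 err 0.0
shift 7 x [-0.0756 -0.0592  0.0635]
end [0.4445 0.214  0.08  ] z [ 0. -0. -1.] x [ 0.931 -0.366  0.   ] q [0.22 0.61 1.89 0.   0.65 2.17] speed share 0.35 err 0.0
then down 0.25666666666666665
[301.3 301. ] [0.44647054 0.21366065 0.003     ] -0.3755230296601938
```

Call:
step_arm(steps=[{"jaw": 0.5,"offset": [0,0,0],"rot": [-0.555,-0.507,0.658]},{"jaw": 0.5,"offset": [0,0,0],"rot": [-0.555,-0.507,0.658]},{"jaw": 0.5,"offset": [-0.0756,-0.0592,0.0635],"rot": [0,0,0]},{"jaw": 0.5,"offset": [-0.0756,-0.0592,0.0635],"rot": [0,0,0]},{"jaw": 0.5,"offset": [-0.0756,-0.0592,0.0635],"rot": [0,0,0]},{"jaw": 0.5,"offset": [-0.0756,-0.0592,0.0635],"rot": [0,0,0]},{"jaw": 0.5,"offset": [-0.0756,-0.0592,0.0635],"rot": [0,0,0]},{"jaw": 0.5,"offset": [-0.0756,-0.0592,0.0635],"rot": [0,0,0]},{"jaw": 0.5,"offset": [-0.0756,-0.0592,0.0635],"rot": [0,0,0]},{"jaw": 0.5,"offset": [0,0,0.1],"rot": [0,0,0]},{"jaw": 0.5,"offset": [0,0,0.08],"rot": [0,0,0]},{"jaw": 0.5,"offset": [0,0,0.074],"rot": [0,0,0]},{"jaw": 0.5,"offset": [0,0,0],"rot": [0,0,0]},{"jaw": 0,"offset": [0,0,0],"rot": [0,0,0]},{"jaw": 0,"offset": [0,0,0],"rot": [0,0,0]},{"jaw": 0,"offset": [0,0,0],"rot": [0,0,0]},{"jaw": 0,"offset": [0,0,0],"rot": [0,0,0]},{"jaw": 0,"offset": [0,0,0],"rot": [0,0,0]},{"jaw": 0,"offset": [0,0,0],"rot": [0,0,0]},{"jaw": 0,"offset": [0,0,0],"rot": [0,0,0]}])

```text
time_s: 24.27
ee_pos: [0.4427, 0.2126, 0.0047]
orientation: [-0.001, 0.982, -0.188, -0.0]
ft_force: [0.0, 0.0, 6.4]
grip_width: 0.132
gripper_force: 59.3
```

```bash
python3 -c "
from h import *
tilt(20,0); p,Rm,s=pose()
# alternative: lift 4, yaw left 1.375 (rot z -), then pitch 1.45 about y
sim([(4,[0,0,-.13],[0,0,0]),(14,[0,0,0],[0,0,-.82])])
S=sim([(4,[0,0,-.13],[0,0,0]),(14,[0,0,0],[0,0,-.82]),(17,[0,0,0],[0,.71,0])])
"
```

```text
[0.4427 0.2126 0.0047] [-0.     0.002 -1.   ] grip 0.13186110547852276 59.33287873864174
turn 20 x [ 0.41   0.499 -0.465]
end [0.4427 0.2126 0.0047] z [ 0.536  0.835 -0.121] x [0.065 0.101 0.993] q [-0.52  1.55  2.23  1.68  1.5  -2.21] speed share 9.9 err 0.032
end [0.4427 0.2124 0.1607] z [-0.     0.002 -1.   ] x [0.541 0.841 0.001] q [0.22 0.46 1.84 0.   0.85 0.79] speed share 0.54 err 0.0
end [0.4427 0.2124 0.1607] z [ 0.537  0.835 -0.121] x [0.066 0.101 0.993] q [-0.52  1.19  2.43  1.67  1.49 -2.05] speed share 1.51 err 0.0034
```

```bash
python3 -c "
from h import *
S=sim([(6,[0,0,-.13],[0,0,0]),(14,[0,0,0],[0,0,-.82])])
P=np.array([.52,.07,.24]); d=S[1].inv().apply(P-S[0])/.3; n=5; print(n,(d/n).round(4)); S=sim([(n,d/n,[0,0,0])],S)
rv=(S[1].inv()*tool(1.0,1.45)).as_rotvec()/.12; print(rv)
sim([(15,[0,0,0],rv/15)],S); sim([(18,[0,0,0],rv/18)],S);sim([(15,[.0,0,0.0],rv/15)],(S[0]+[-.03,-.05,0],S[1],S[2]))
"
```

```text
end [0.4428 0.2122 0.2387] z [-0.     0.002 -1.   ] x [0.541 0.841 0.001] q [0.22 0.34 1.75 0.   1.05 0.79] speed share 0.55 err 0.0
5 [-0.0519  0.0946 -0.001 ]
end [0.52 0.07 0.24] z [-0.     0.002 -1.   ] x [0.541 0.841 0.001] q [-0.08  0.38  1.67  0.    1.09  0.49] speed share 0.39 err 0.0
[-4.18847415e-03  1.20729039e+01 -1.33073839e-02]
end [0.52 0.07 0.24] z [ 0.536  0.835 -0.121] x [0.065 0.101 0.993] q [-0.74  0.8   2.14  1.39  1.48 -1.38] speed share 0.86 err 0.0
end [0.52 0.07 0.24] z [ 0.536  0.835 -0.121] x [0.065 0.101 0.993] q [-0.74  0.8   2.14  1.39  1.48 -1.38] speed share 0.72 err 0.0
end [0.49 0.02 0.24] z [ 0.536  0.835 -0.121] x [0.065 0.101 0.993] q [-0.88  0.8   2.15  1.24  1.51 -1.39] speed share 1.21 err 0.0
```

Call:
step_arm(steps=[{"jaw": 0,"offset": [0,0,-0.13],"rot": [0,0,0]},{"jaw": 0,"offset": [0,0,-0.13],"rot": [0,0,0]},{"jaw": 0,"offset": [0,0,-0.13],"rot": [0,0,0]},{"jaw": 0,"offset": [0,0,-0.13],"rot": [0,0,0]},{"jaw": 0,"offset": [0,0,-0.13],"rot": [0,0,0]},{"jaw": 0,"offset": [0,0,-0.13],"rot": [0,0,0]},{"jaw": 0,"offset": [0,0,0],"rot": [0,0,-0.82]},{"jaw": 0,"offset": [0,0,0],"rot": [0,0,-0.82]},{"jaw": 0,"offset": [0,0,0],"rot": [0,0,-0.82]},{"jaw": 0,"offset": [0,0,0],"rot": [0,0,-0.82]},{"jaw": 0,"offset": [0,0,0],"rot": [0,0,-0.82]},{"jaw": 0,"offset": [0,0,0],"rot": [0,0,-0.82]},{"jaw": 0,"offset": [0,0,0],"rot": [0,0,-0.82]},{"jaw": 0,"offset": [0,0,0],"rot": [0,0,-0.82]},{"jaw": 0,"offset": [0,0,0],"rot": [0,0,-0.82]},{"jaw": 0,"offset": [0,0,0],"rot": [0,0,-0.82]},{"jaw": 0,"offset": [0,0,0],"rot": [0,0,-0.82]},{"jaw": 0,"offset": [0,0,0],"rot": [0,0,-0.82]},{"jaw": 0,"offset": [0,0,0],"rot": [0,0,-0.82]},{"jaw": 0,"offset": [0,0,0],"rot": [0,0,-0.82]}])

```text
time_s: 25.93
ee_pos: [0.4421, 0.2122, 0.2377]
orientation: [-0.001, 0.877, 0.481, -0.001]
ft_force: [0.1, 0.3, -0.5]
grip_width: 0.131
gripper_force: 58.6
```

Call:
step_arm(steps=[{"jaw": 0,"offset": [-0.0519,0.0946,-0.001],"rot": [0,0,0]},{"jaw": 0,"offset": [-0.0519,0.0946,-0.001],"rot": [0,0,0]},{"jaw": 0,"offset": [-0.0519,0.0946,-0.001],"rot": [0,0,0]},{"jaw": 0,"offset": [-0.0519,0.0946,-0.001],"rot": [0,0,0]},{"jaw": 0,"offset": [-0.0519,0.0946,-0.001],"rot": [0,0,0]},{"jaw": 0,"offset": [0,0,0],"rot": [0,0.805,0]},{"jaw": 0,"offset": [0,0,0],"rot": [0,0.805,0]},{"jaw": 0,"offset": [0,0,0],"rot": [0,0.805,0]},{"jaw": 0,"offset": [0,0,0],"rot": [0,0.805,0]},{"jaw": 0,"offset": [0,0,0],"rot": [0,0.805,0]},{"jaw": 0,"offset": [0,0,0],"rot": [0,0.805,0]},{"jaw": 0,"offset": [0,0,0],"rot": [0,0.805,0]},{"jaw": 0,"offset": [0,0,0],"rot": [0,0.805,0]},{"jaw": 0,"offset": [0,0,0],"rot": [0,0.805,0]},{"jaw": 0,"offset": [0,0,0],"rot": [0,0.805,0]},{"jaw": 0,"offset": [0,0,0],"rot": [0,0.805,0]},{"jaw": 0,"offset": [0,0,0],"rot": [0,0.805,0]},{"jaw": 0,"offset": [0,0,0],"rot": [0,0.805,0]},{"jaw": 0,"offset": [0,0,0],"rot": [0,0.805,0]},{"jaw": 0,"offset": [0,0,0],"rot": [0,0.805,0]}])

```text
time_s: 27.6
ee_pos: [0.5201, 0.0689, 0.2389]
orientation: [-0.317, 0.657, 0.357, 0.583]
ft_force: [0.1, -0.2, -0.2]
grip_width: 0.132
gripper_force: 58.7
```

```bash
python3 -c "
from h import *
carry(.006,-.014)"
```

```text
[0.5201 0.0689 0.2389] [ 0.539  0.834 -0.118] grip 0.13194674765255057 58.70175585150719
fix rot [ 0.03 -0.02 -0.01] n 3 rows of [0.0155 0.0127 0.1192]
end [0.5885 0.1536 0.24  ] z [ 0.536  0.835 -0.121] x [0.065 0.101 0.993] q [-0.47  0.8   2.05  1.63  1.43 -1.28] speed share 0.58 err 0.0
down per 0.1: [-0.331  0.     0.04 ]
```

Call:
step_arm(steps=[{"jaw": 0,"offset": [0.0155,0.0127,0.119],"rot": [0,0,0]},{"jaw": 0,"offset": [0.0155,0.0127,0.119],"rot": [0,0,0]},{"jaw": 0,"offset": [0.0155,0.0127,0.119],"rot": [0,0,0]},{"jaw": 0,"offset": [0,0,0],"rot": [0,0,0]},{"jaw": 0,"offset": [0,0,0],"rot": [0,0,0]},{"jaw": 0,"offset": [-0.087,0,0.0105],"rot": [0,0,0]},{"jaw": 0,"offset": [-0.087,0,0.0105],"rot": [0,0,0]},{"jaw": 0,"offset": [-0.087,0,0.0105],"rot": [0,0,0]},{"jaw": 0,"offset": [-0.078,0,0.0095],"rot": [0,0,0]},{"jaw": 0,"offset": [0,0,0],"rot": [0,0,0]},{"jaw": 0,"offset": [0,0,0],"rot": [0,0,0]}])

```text
time_s: 28.52
ee_pos: [0.5874, 0.1535, 0.1366]
orientation: [-0.319, 0.658, 0.356, 0.581]
ft_force: [-0.1, -1.0, 0.5]
grip_width: 0.132
gripper_force: 58.7
```

```bash
python3 - <<'E'
from h import *
p,Rm,s=pose();print(p,s["ft_force"],s["grip_width"],s["gripper_force"])
im=snapshot("side");cv2.imwrite("pics/s7.png",cv2.resize(im[150:280,170:320,::-1],None,fx=4,fy=4,interpolation=cv2.INTER_CUBIC))
E
```

```text
[0.58743682 0.153504   0.13661958] [-0.09853443 -0.97774996  0.49241331] 0.13241143319949103 58.74126970767975
```

View pics/s7.png

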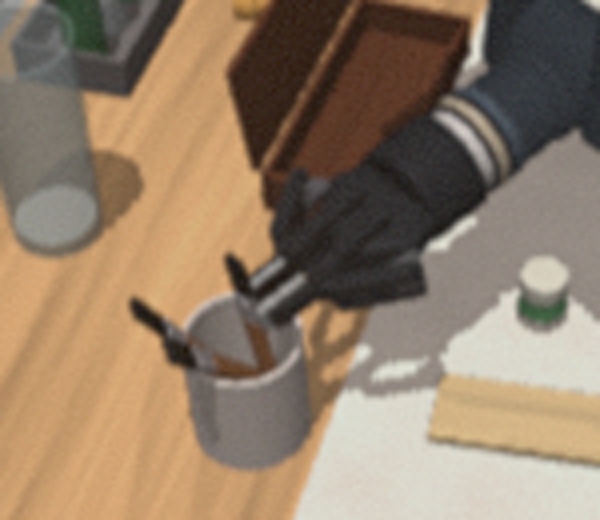

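The third brush is inside the jar, still held at (255,320), and the other two lean at the left rim. I'll let go and back off.

Call:
step_arm(steps=[{"jaw": 0.35,"offset": [0,0,0],"rot": [0,0,0]},{"jaw": 0.35,"offset": [0,0,0],"rot": [0,0,0]},{"jaw": 0.35,"offset": [0,0,0],"rot": [0,0,0]},{"jaw": 0.35,"offset": [0,0,0],"rot": [0,0,0]},{"jaw": 0.35,"offset": [0,0,-0.05],"rot": [0,0,0]},{"jaw": 0.35,"offset": [0,0,-0.1],"rot": [0,0,0]},{"jaw": 0.35,"offset": [0.05,0,-0.1],"rot": [0,0,0]},{"jaw": 0.5,"offset": [0.08,0,-0.1],"rot": [0,0,0]},{"jaw": 0.7,"offset": [0.08,0,-0.1],"rot": [0,0,0]}])

```text
time_s: 29.32
ee_pos: [0.5184, 0.0476, 0.2167]
orientation: [-0.319, 0.658, 0.357, 0.581]
ft_force: [1.1, -0.6, 1.4]
grip_width: 0.623
gripper_force: 0.0
```

```bash
python3 - <<'E'
from h import *
im=snapshot("side");cv2.imwrite("pics/s8.png",cv2.resize(im[180:280,180:300,::-1],None,fx=5,fy=5,interpolation=cv2.INTER_CUBIC))
t=snapshot("top");cv2.imwrite("pics/t8.png",cv2.resize(t[130:230,180:300,::-1],None,fx=5,fy=5,interpolation=cv2.INTER_CUBIC))
a=cv2.imread("pics/s8.png");b=cv2.imread("pics/t8.png");cv2.imwrite("pics/st8.png",cv2.resize(np.hstack([a,b]),(800,333)))
hsv=cv2.cvtColor(t,cv2.COLOR_RGB2HSV);m=cv2.inRange(hsv,(10,60,80),(32,255,255));m[:205]=0;m[285:]=0;m[:,:215]=0;m[:,285:]=0
for c in cv2.findContours(m,cv2.RETR_EXTERNAL,cv2.CHAIN_APPROX_NONE)[0]:
    if cv2.contourArea(c)>200: r=cv2.minAreaRect(c);print(r,[np.round(ray("top",x,.01)[:2],3).tolist() for x in cv2.boxPoints(r)])
# feasibility of placing: pinch poses over box
p,Rm,s=pose();print(p,s["joint_positions"].round(2))
C=HINGE-.05*ex
for az in(-.058,):
  for dip in(.15,.25,.35):
    Rt=tool(az,np.pi/2-dip)
    for h in(.13,.22): print(dip,h,ik(np.array([.635,-.17,h]),Rt,np.array([-.5,.9,2.1,2.7,1.2,-1.6])))
E
```

```text
((245.54367065429688, 243.87283325195312), (43.54560089111328, 17.078664779663086), 87.1375961303711) [[0.476, 0.127], [0.479, 0.073], [0.341, 0.064], [0.339, 0.117]]
[0.51932016 0.04501717 0.21909444] [-0.79  0.85  2.12  1.35  1.49 -1.41]
0.15 0.13 (array([-0.72063788,  1.08274672,  2.18153817,  2.48661194,  1.51785805,
       -1.64626443]), np.float64(6.866267837938797e-09))
0.15 0.22 (array([-0.72063788,  0.84406688,  2.21472689,  2.46949038,  1.35574681,
       -1.51869358]), np.float64(5.317042993391308e-09))
0.25 0.13 (array([-0.71068379,  1.0034742 ,  2.18405645,  2.49546436,  1.35738587,
       -1.59933686]), np.float64(4.0202561731039754e-09))
0.25 0.22 (array([-0.71068379,  0.76118614,  2.19936362,  2.45135922,  1.17888031,
       -1.45219566]), np.float64(7.997404526810525e-09))
0.35 0.13 (array([-0.69639409,  0.92350876,  2.17361633,  2.4929158 ,  1.18522061,
       -1.54220373]), np.float64(5.21724457039352e-09))
0.35 0.22 (array([-0.69639409,  0.68297571,  2.1718018 ,  2.41241571,  0.99762428,
       -1.36877715]), np.float64(8.791259515500416e-09))
```

View pics/st8.png

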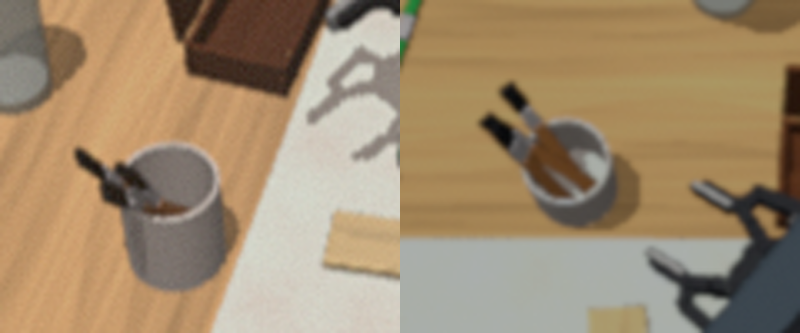

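All three brushes stand in the jar: the side half shows bristles at (85,158), (115,195) and (135,180). The plaque hasn't moved, so I'll plan its grasp and check the brush leans.

```bash
python3 - <<'E'
from h import *
tp=lambda x,y:(180+(x-400)/3.333,130+y/3.333); sp=lambda x,y:(180+x/3.333,180+y/3.333)
tip=tri(tp(512,90),sp(82,155));print("tip of steepest lean",tip.round(3), "hor dist from jar axis",np.linalg.norm(tip[:2]-JAR[:2]))
togr([.455,.099,-.003],.069,.10)
p,Rm,s=pose()
S=sim([(14,[0,0,0],[0,-.863,0])]); S=sim([(11,[0,0,0],[0,0,.705])],S)
E
```

```text
tip of steepest lean [0.645 0.183 0.157] hor dist from jar axis 0.06395250620496323
turn 15 x [-0.369 -0.743  0.419]
end [0.5193 0.045  0.2191] z [-0. -0. -1.] x [ 0.998  0.069 -0.   ] q [-0.13  0.4   1.7   0.    1.03  1.37] speed share 1.58 err 0.0
shift 5 x [-0.0403 -0.0389  0.0794]
end [0.455 0.099 0.1  ] z [-0. -0. -1.] x [ 0.998  0.069 -0.   ] q [-0.03  0.54  1.94  0.    0.65  1.48] speed share 0.43 err 0.0
then down 0.3433333333333334
end [0.5193 0.045  0.2191] z [ 0.002 -0.002 -1.   ] x [ 0.546  0.838 -0.001] q [-0.13  0.4   1.71 -0.    1.03  0.45] speed share 0.94 err 0.0
end [0.5193 0.045  0.2191] z [ 0.002 -0.002 -1.   ] x [0.998 0.063 0.002] q [-0.13  0.4   1.71 -0.    1.03  1.38] speed share 0.46 err 0.0
```

Call:
step_arm(steps=[{"jaw": 1,"offset": [0,0,0],"rot": [0,-0.863,0]},{"jaw": 1,"offset": [0,0,0],"rot": [0,-0.863,0]},{"jaw": 1,"offset": [0,0,0],"rot": [0,-0.863,0]},{"jaw": 1,"offset": [0,0,0],"rot": [0,-0.863,0]},{"jaw": 1,"offset": [0,0,0],"rot": [0,-0.863,0]},{"jaw": 1,"offset": [0,0,0],"rot": [0,-0.863,0]},{"jaw": 1,"offset": [0,0,0],"rot": [0,-0.863,0]},{"jaw": 1,"offset": [0,0,0],"rot": [0,-0.863,0]},{"jaw": 1,"offset": [0,0,0],"rot": [0,-0.863,0]},{"jaw": 1,"offset": [0,0,0],"rot": [0,-0.863,0]},{"jaw": 1,"offset": [0,0,0],"rot": [0,-0.863,0]},{"jaw": 1,"offset": [0,0,0],"rot": [0,-0.863,0]},{"jaw": 1,"offset": [0,0,0],"rot": [0,-0.863,0]},{"jaw": 1,"offset": [0,0,0],"rot": [0,-0.863,0]},{"jaw": 1,"offset": [0,0,0],"rot": [0,0,0.96]},{"jaw": 1,"offset": [0,0,0],"rot": [0,0,0.96]},{"jaw": 1,"offset": [0,0,0],"rot": [0,0,0.96]},{"jaw": 1,"offset": [0,0,0],"rot": [0,0,0.96]},{"jaw": 1,"offset": [0,0,0],"rot": [0,0,0.96]},{"jaw": 1,"offset": [0,0,0],"rot": [0,0,0.96]}])

```text
time_s: 31.08
ee_pos: [0.5184, 0.0496, 0.2155]
orientation: [-0.001, 0.988, 0.152, -0.002]
ft_force: [0.0, 0.5, 0.3]
grip_width: 0.998
gripper_force: 0.0
```

```bash
python3 - <<'E'
from h import *
togr([.455,.099,-.003],.069,.05)
E
```

```text
turn 3 x [-0.006  0.012  0.653]
end [0.5184 0.0496 0.2155] z [-0. -0. -1.] x [ 0.998  0.069 -0.   ] q [-0.12  0.41  1.71  0.    1.02  1.38] speed share 0.43 err 0.0
shift 6 x [-0.0332 -0.0298  0.0919]
end [0.455 0.099 0.05 ] z [-0. -0. -1.] x [ 0.998  0.069 -0.   ] q [-0.03  0.65  1.97  0.    0.52  1.48] speed share 0.47 err 0.0
then down 0.1766666666666667
```

Call:
step_arm(steps=[{"jaw": 1,"offset": [0,0,0],"rot": [0,0.012,0.653]},{"jaw": 1,"offset": [0,0,0],"rot": [0,0,0.653]},{"jaw": 1,"offset": [0,0,0],"rot": [0,0,0.653]},{"jaw": 1,"offset": [-0.0332,-0.0298,0.0919],"rot": [0,0,0]},{"jaw": 1,"offset": [-0.0332,-0.0298,0.0919],"rot": [0,0,0]},{"jaw": 1,"offset": [-0.0332,-0.0298,0.0919],"rot": [0,0,0]},{"jaw": 1,"offset": [-0.0332,-0.0298,0.0919],"rot": [0,0,0]},{"jaw": 1,"offset": [-0.0332,-0.0298,0.0919],"rot": [0,0,0]},{"jaw": 1,"offset": [-0.0332,-0.0298,0.0919],"rot": [0,0,0]},{"jaw": 1,"offset": [0,0,0],"rot": [0,0,0]},{"jaw": 1,"offset": [0,0,0.07],"rot": [0,0,0]},{"jaw": 1,"offset": [0,0,0.06],"rot": [0,0,0]},{"jaw": 1,"offset": [0,0,0.045],"rot": [0,0,0]},{"jaw": 1,"offset": [0,0,0],"rot": [0,0,0]},{"jaw": 0.4,"offset": [0,0,0],"rot": [0,0,0]},{"jaw": 0.4,"offset": [0,0,0],"rot": [0,0,0]},{"jaw": 0.4,"offset": [0,0,0],"rot": [0,0,0]},{"jaw": 0.4,"offset": [0,0,0],"rot": [0,0,0]},{"jaw": 0.4,"offset": [0,0,0],"rot": [0,0,0]}])

```text
time_s: 32.67
ee_pos: [0.4565, 0.0977, -0.0]
orientation: [-0.0, 0.999, 0.036, 0.001]
ft_force: [1.0, 0.1, 5.7]
grip_width: 0.628
gripper_force: 62.5
```

```bash
python3 - <<'E'
from h import *
p,Rm,s=pose();print(p,s["ft_force"],s["grip_width"],s["gripper_force"])
S=sim([(7,[0,0,-.12],[0,0,0])])
rz=(1.0-.069)/.12; n=10; P=np.array([.52,.02,.25])
S=sim([(n,[0,0,0],[0,0,-rz/n])],S); print("yaw",n,-rz/n)
d=S[1].inv().apply(P-S[0])/.3;print("shift 3 x",(d/3).round(4));S=sim([(3,d/3,[0,0,0])],S)
rv=(S[1].inv()*tool(1.0,np.pi/2-.22)).as_rotvec()/.12; print("pitch 14 x",(rv/14).round(3));S=sim([(14,[0,0,0],rv/14)],S)
rv=(S[1].inv()*tool(-.058,np.pi/2-.22)).as_rotvec()/.12; print("yaw 13 x",(rv/13).round(3));S=sim([(13,[0,0,0],rv/13)],S)
T=HINGE+.008*ex; T[2]=.1206
d=S[1].inv().apply(T+[0,0,.08]-.12*ex-S[0])/.3; n=int(np.ceil(np.linalg.norm(d)/.12));print("shift",n,(d/n).round(4));S=sim([(n,d/n,[0,0,0])],S)
d=S[1].inv().apply(T+[0,0,.08]-S[0])/.3; n=4;print("fwd",n,(d/n).round(4));S=sim([(n,d/n,[0,0,0])],S)
d=S[1].inv().apply(T-S[0])/.3; n=4;print("down",n,(d/n).round(4));S=sim([(n,d/n,[0,0,0])],S)
E
```

```text
[ 4.56474920e-01  9.77089191e-02 -2.96292027e-05] [0.98610001 0.13463055 5.67955371] 0.6282251213767223 62.5040602684021
end [0.4561 0.0975 0.252 ] z [ 0.001  0.001 -1.   ] x [0.997 0.072 0.002] q [-0.03  0.28  1.79  0.    1.06  1.47] speed share 0.53 err 0.0
end [0.4561 0.0975 0.252 ] z [ 0.001  0.001 -1.   ] x [0.537 0.843 0.002] q [-0.03  0.28  1.79  0.    1.06  0.54] speed share 0.51 err 0.0
yaw 10 -0.7758333333333334
shift 3 x [-0.0344  0.1061  0.0022]
end [0.52 0.02 0.25] z [ 0.001  0.001 -1.   ] x [0.537 0.843 0.002] q [-0.18  0.36  1.67  0.    1.11  0.39] speed share 0.33 err 0.0
pitch 14 x [-0.001  0.803  0.002]
end [0.52 0.02 0.25] z [ 0.527  0.821 -0.218] x [0.118 0.184 0.976] q [-0.81  0.7   2.08  1.27  1.45 -1.22] speed share 0.75 err 0.0
yaw 13 x [-0.662 -0.     0.148]
end [0.52 0.02 0.25] z [ 0.974 -0.057 -0.218] x [ 0.218 -0.013  0.976] q [-0.2   0.64  2.44  3.04  1.22 -1.58] speed share 1.44 err 0.151
shift 6 [-0.0234  0.1023  0.0211]
end [ 0.5372 -0.1655  0.2006] z [ 0.974 -0.057 -0.218] x [ 0.218 -0.013  0.976] q [-0.93  0.94  2.44  2.29  1.51 -1.75] speed share 0.99 err 0.1522
fwd 4 [0.0218 0.     0.0976]
end [ 0.657  -0.1725  0.2006] z [ 0.974 -0.057 -0.218] x [ 0.218 -0.013  0.976] q [-0.68  0.83  2.15  2.49  1.22 -1.47] speed share 0.49 err 0.0
down 4 [-0.0651 -0.      0.0145]
end [ 0.657  -0.1725  0.1206] z [ 0.974 -0.057 -0.218] x [ 0.218 -0.013  0.976] q [-0.68  1.03  2.13  2.52  1.36 -1.58] speed share 0.32 err 0.0
```

```bash
python3 - <<'E'
from h import *
S0=sim([(8,[0,0,-.115],[0,0,0]),(10,[0,0,0],[0,0,-.776])])
for P in([.60,-.08,.275],[.62,-.12,.275],[.63,-.17,.275]):
    S=S0;P=np.array(P);d=S[1].inv().apply(P-S[0])/.3;n=int(np.ceil(np.linalg.norm(d)/.12));print("shift",n,(d/n).round(4));S=sim([(n,d/n,[0,0,0])],S)
    rv=(S[1].inv()*tool(1.0,np.pi/2-.22)).as_rotvec()/.12; print("pitch 14 x",(rv/14).round(3));S=sim([(14,[0,0,0],rv/14)],S)
    rv=(S[1].inv()*tool(-.058,np.pi/2-.22)).as_rotvec()/.12; print("yaw 13 x",(rv/13).round(3));S=sim([(13,[0,0,0],rv/13)],S)
E
```

```text
end [0.4561 0.0974 0.276 ] z [ 0.001  0.001 -1.   ] x [0.537 0.843 0.002] q [-0.03  0.25  1.76  0.    1.13  0.54] speed share 0.51 err 0.0
shift 7 [-0.0344  0.1032  0.0005]
end [ 0.6   -0.08   0.275] z [ 0.001  0.001 -1.   ] x [0.537 0.843 0.002] q [-0.32  0.45  1.43  0.    1.25  0.25] speed share 0.32 err 0.0
pitch 14 x [-0.001  0.803  0.002]
end [ 0.6   -0.08   0.275] z [ 0.527  0.821 -0.218] x [0.118 0.184 0.976] q [-0.83  0.71  1.76  1.23  1.56 -0.93] speed share 0.59 err 0.0
yaw 13 x [-0.662 -0.     0.148]
end [ 0.6   -0.08   0.275] z [ 0.974 -0.057 -0.218] x [ 0.218 -0.013  0.976] q [-0.56  0.64  2.35  2.62  1.22 -1.5 ] speed share 0.85 err 0.0
shift 8 [-0.0397  0.1063  0.0004]
end [ 0.62  -0.12   0.275] z [ 0.001  0.001 -1.   ] x [0.537 0.843 0.002] q [-0.37  0.49  1.37  0.    1.28  0.2 ] speed share 0.35 err 0.0
pitch 14 x [-0.001  0.803  0.002]
end [ 0.62  -0.12   0.275] z [ 0.527  0.821 -0.218] x [0.118 0.184 0.976] q [-0.85  0.75  1.66  1.21  1.59 -0.87] speed share 0.57 err 0.0
yaw 13 x [-0.662 -0.     0.148]
end [ 0.62  -0.12   0.275] z [ 0.974 -0.057 -0.218] x [ 0.218 -0.013  0.976] q [-0.63  0.63  2.27  2.53  1.16 -1.43] speed share 0.82 err 0.0
shift 9 [-0.0489  0.1075  0.0004]
end [ 0.63  -0.17   0.275] z [ 0.001  0.001 -1.   ] x [0.537 0.843 0.002] q [-0.44  0.52  1.31  0.    1.31  0.13] speed share 0.38 err 0.0
pitch 14 x [-0.001  0.803  0.002]
end [ 0.63  -0.17   0.275] z [ 0.527  0.821 -0.218] x [0.118 0.184 0.976] q [-0.89  0.78  1.55  1.19  1.65 -0.81] speed share 0.56 err 0.0
yaw 13 x [-0.662 -0.     0.148]
end [ 0.63  -0.17   0.275] z [ 0.974 -0.057 -0.218] x [ 0.218 -0.013  0.976] q [-0.72  0.63  2.2   2.41  1.12 -1.36] speed share 0.79 err 0.0
```

Call:
step_arm(steps=[{"jaw": 0,"offset": [0,0,-0.08],"rot": [0,0,0]},{"jaw": 0,"offset": [0,0,-0.12],"rot": [0,0,0]},{"jaw": 0,"offset": [0,0,-0.12],"rot": [0,0,0]},{"jaw": 0,"offset": [0,0,-0.12],"rot": [0,0,0]},{"jaw": 0,"offset": [0,0,-0.12],"rot": [0,0,0]},{"jaw": 0,"offset": [0,0,-0.12],"rot": [0,0,0]},{"jaw": 0,"offset": [0,0,-0.12],"rot": [0,0,0]},{"jaw": 0,"offset": [0,0,-0.12],"rot": [0,0,0]},{"jaw": 0,"offset": [0,0,0],"rot": [0,0,-0.776]},{"jaw": 0,"offset": [0,0,0],"rot": [0,0,-0.776]},{"jaw": 0,"offset": [0,0,0],"rot": [0,0,-0.776]},{"jaw": 0,"offset": [0,0,0],"rot": [0,0,-0.776]},{"jaw": 0,"offset": [0,0,0],"rot": [0,0,-0.776]},{"jaw": 0,"offset": [0,0,0],"rot": [0,0,-0.776]},{"jaw": 0,"offset": [0,0,0],"rot": [0,0,-0.776]},{"jaw": 0,"offset": [0,0,0],"rot": [0,0,-0.776]},{"jaw": 0,"offset": [0,0,0],"rot": [0,0,-0.776]},{"jaw": 0,"offset": [0,0,0],"rot": [0,0,-0.776]}])

```text
time_s: 34.17
ee_pos: [0.4552, 0.0975, 0.2751]
orientation: [-0.001, 0.875, 0.483, -0.0]
ft_force: [-0.8, 0.3, -0.6]
grip_width: 0.63
gripper_force: 63.9
```

Call:
step_arm(steps=[{"jaw": 0,"offset": [-0.0397,0.1063,0],"rot": [0,0,0]},{"jaw": 0,"offset": [-0.0397,0.1063,0],"rot": [0,0,0]},{"jaw": 0,"offset": [-0.0397,0.1063,0],"rot": [0,0,0]},{"jaw": 0,"offset": [-0.0397,0.1063,0],"rot": [0,0,0]},{"jaw": 0,"offset": [-0.0397,0.1063,0],"rot": [0,0,0]},{"jaw": 0,"offset": [-0.0397,0.1063,0],"rot": [0,0,0]},{"jaw": 0,"offset": [-0.0397,0.1063,0],"rot": [0,0,0]},{"jaw": 0,"offset": [-0.0397,0.1063,0],"rot": [0,0,0]},{"jaw": 0,"offset": [0,0,0],"rot": [0,0.803,0]},{"jaw": 0,"offset": [0,0,0],"rot": [0,0.803,0]},{"jaw": 0,"offset": [0,0,0],"rot": [0,0.803,0]},{"jaw": 0,"offset": [0,0,0],"rot": [0,0.803,0]},{"jaw": 0,"offset": [0,0,0],"rot": [0,0.803,0]},{"jaw": 0,"offset": [0,0,0],"rot": [0,0.803,0]},{"jaw": 0,"offset": [0,0,0],"rot": [0,0.803,0]},{"jaw": 0,"offset": [0,0,0],"rot": [0,0.803,0]},{"jaw": 0,"offset": [0,0,0],"rot": [0,0.803,0]},{"jaw": 0,"offset": [0,0,0],"rot": [0,0.803,0]},{"jaw": 0,"offset": [0,0,0],"rot": [0,0.803,0]},{"jaw": 0,"offset": [0,0,0],"rot": [0,0.803,0]}])

```text
time_s: 35.83
ee_pos: [0.6197, -0.1206, 0.2752]
orientation: [-0.263, 0.733, 0.403, 0.481]
ft_force: [-0.5, -0.6, -1.1]
grip_width: 0.63
gripper_force: 64.0
```

```bash
cat > pl.py <<'E'
from h import *
p,Rm,s=pose();print(p.round(4),Rm.apply([0,0,1]).round(3),s["grip_width"],s["gripper_force"],s["joint_positions"].round(2))
Rt=tool(-.058,np.pi/2-.22); rv=(Rm.inv()*Rt).as_rotvec()/.12; n=max(1,int(np.ceil(np.abs(rv).max()/.66)));print("turn",n,(rv/n).round(3));S=sim([(n,[0,0,0],rv/n)])
T=HINGE+.005*ex; T[2]=.1225
for nm,Q in(("over",T+[0,0,.09]),("down",T)):
    d=S[1].inv().apply(Q-S[0])/.3; n=max(1,int(np.ceil(np.linalg.norm(d)/.1)));print(nm,n,(d/n).round(4));S=sim([(n,d/n,[0,0,0])],S)
E
python3 pl.py
```

```text
[ 0.6197 -0.1206  0.2752] [ 0.493  0.773 -0.4  ] 0.6298311906259687 63.96540641784668 [-0.83  0.66  1.64  1.1   1.48 -0.76]
turn 13 [-0.647  0.11   0.212]
end [ 0.6197 -0.1206  0.2752] z [ 0.974 -0.057 -0.218] x [ 0.218 -0.013  0.976] q [-0.63  0.63  2.27  2.53  1.16 -1.43] speed share 0.84 err 0.0
over 3 [-0.059   0.0552  0.0556]
end [ 0.654  -0.1723  0.2125] z [ 0.974 -0.057 -0.218] x [ 0.218 -0.013  0.976] q [-0.69  0.8   2.16  2.48  1.2  -1.46] speed share 0.37 err 0.0
down 4 [-0.0732  0.      0.0164]
end [ 0.654  -0.1723  0.1225] z [ 0.974 -0.057 -0.218] x [ 0.218 -0.013  0.976] q [-0.69  1.03  2.13  2.52  1.37 -1.58] speed share 0.36 err 0.0
```

Call:
step_arm(steps=[{"jaw": 0,"offset": [0,0,0],"rot": [-0.647,0.11,0.212]},{"jaw": 0,"offset": [0,0,0],"rot": [-0.647,0.11,0.212]},{"jaw": 0,"offset": [0,0,0],"rot": [-0.647,0.11,0.212]},{"jaw": 0,"offset": [0,0,0],"rot": [-0.647,0.11,0.212]},{"jaw": 0,"offset": [0,0,0],"rot": [-0.647,0.11,0.212]},{"jaw": 0,"offset": [0,0,0],"rot": [-0.647,0.11,0.212]},{"jaw": 0,"offset": [0,0,0],"rot": [-0.647,0.11,0.212]},{"jaw": 0,"offset": [0,0,0],"rot": [-0.647,0.11,0.212]},{"jaw": 0,"offset": [0,0,0],"rot": [-0.647,0.11,0.212]},{"jaw": 0,"offset": [0,0,0],"rot": [-0.647,0.11,0.212]},{"jaw": 0,"offset": [0,0,0],"rot": [-0.647,0.11,0.212]},{"jaw": 0,"offset": [0,0,0],"rot": [-0.647,0.11,0.212]},{"jaw": 0,"offset": [0,0,0],"rot": [-0.647,0.11,0.212]},{"jaw": 0,"offset": [-0.044,0.0552,0.051],"rot": [0,0,0]},{"jaw": 0,"offset": [-0.044,0.0552,0.051],"rot": [0,0,0]},{"jaw": 0,"offset": [-0.044,0.0552,0.051],"rot": [0,0,0]},{"jaw": 0,"offset": [0,0,0],"rot": [0,0,0]},{"jaw": 0,"offset": [0,0,0],"rot": [0,0,0]}])

```text
time_s: 37.33
ee_pos: [0.6534, -0.1726, 0.2253]
orientation: [0.019, 0.781, -0.021, 0.623]
ft_force: [-0.2, -0.7, -0.3]
grip_width: 0.632
gripper_force: 64.0
```

```bash
python3 pl.py; python3 - <<'E'
from h import *
im=snapshot("side");cv2.imwrite("pics/s9.png",cv2.resize(im[60:230,170:350,::-1],None,fx=3.3,fy=3.3,interpolation=cv2.INTER_CUBIC))
E
```

```text
[ 0.6534 -0.1726  0.2253] [ 0.973 -0.056 -0.222] 0.6317856897940368 63.989442586898804 [-0.69  0.77  2.16  2.47  1.17 -1.44]
turn 1 [-0.001  0.031  0.025]
end [ 0.6534 -0.1726  0.2253] z [ 0.974 -0.057 -0.218] x [ 0.218 -0.013  0.976] q [-0.69  0.77  2.16  2.47  1.18 -1.43] speed share 0.03 err 0.0
over 1 [-0.0413 -0.0012  0.011 ]
end [ 0.654  -0.1723  0.2125] z [ 0.974 -0.057 -0.218] x [ 0.218 -0.013  0.976] q [-0.69  0.8   2.16  2.48  1.2  -1.46] speed share 0.21 err 0.0
down 4 [-0.0732 -0.      0.0164]
end [ 0.654  -0.1723  0.1225] z [ 0.974 -0.057 -0.218] x [ 0.218 -0.013  0.976] q [-0.69  1.03  2.13  2.52  1.37 -1.58] speed share 0.36 err 0.0
```

View pics/s9.png

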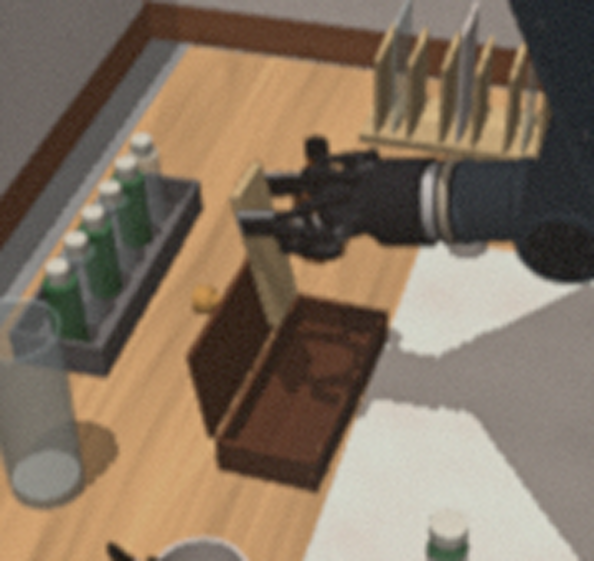

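The plaque hangs upright over the box in front of the lid, leaning slightly back, with its lower end at (285,315). I'll lower it in.

Call:
step_arm(steps=[{"jaw": 0,"offset": [-0.06,0,0.0135],"rot": [0,0.03,0.02]},{"jaw": 0,"offset": [-0.06,0,0.0135],"rot": [0,0,0]},{"jaw": 0,"offset": [-0.06,0,0.0135],"rot": [0,0,0]},{"jaw": 0,"offset": [-0.06,0,0.0135],"rot": [0,0,0]},{"jaw": 0,"offset": [-0.05,0,0.0115],"rot": [0,0,0]},{"jaw": 0,"offset": [-0.03,0,0.0075],"rot": [0,0,0]},{"jaw": 0,"offset": [0,0,0],"rot": [0,0,0]},{"jaw": 0,"offset": [0,0,0],"rot": [0,0,0]}])

```text
time_s: 38.05
ee_pos: [0.6531, -0.1712, 0.1272]
orientation: [0.017, 0.78, -0.022, 0.625]
ft_force: [-0.0, -0.2, -0.2]
grip_width: 0.628
gripper_force: 64.0
```

Call:
step_arm(steps=[{"jaw": 0,"offset": [-0.013,0,0.003],"rot": [0,0,0]},{"jaw": 0,"offset": [-0.01,0,0.002],"rot": [0,0,0]},{"jaw": 0,"offset": [0,0,0],"rot": [0,0,0]},{"jaw": 0,"offset": [0,0,0],"rot": [0,0,0]}])

```text
time_s: 38.38
ee_pos: [0.6532, -0.1717, 0.1199]
orientation: [0.018, 0.78, -0.022, 0.625]
ft_force: [-0.5, 0.4, -0.8]
grip_width: 0.634
gripper_force: 64.0
```

Call:
step_arm(steps=[{"jaw": 0,"offset": [-0.008,0,0.002],"rot": [0,0,0]},{"jaw": 0,"offset": [0,0,0],"rot": [0,0,0]},{"jaw": 0,"offset": [0,0,0],"rot": [0,0,0]}])

```text
time_s: 38.63
ee_pos: [0.6535, -0.1717, 0.118]
orientation: [0.018, 0.78, -0.022, 0.626]
ft_force: [0.1, 1.5, 3.5]
grip_width: 0.63
gripper_force: 64.0
```

Contact with the box floor (3.5 N). I'll let go and draw straight back.

Call:
step_arm(steps=[{"jaw": 0.85,"offset": [0,0,0],"rot": [0,0,0]},{"jaw": 0.85,"offset": [0,0,0],"rot": [0,0,0]},{"jaw": 0.85,"offset": [0,0,0],"rot": [0,0,0]},{"jaw": 0.85,"offset": [0,0,0],"rot": [0,0,0]},{"jaw": 0.85,"offset": [0,0,0],"rot": [0,0,0]},{"jaw": 0.85,"offset": [0,0,-0.04],"rot": [0,0,0]},{"jaw": 0.85,"offset": [0,0,-0.05],"rot": [0,0,0]},{"jaw": 0.85,"offset": [0,0,-0.08],"rot": [0,0,0]},{"jaw": 0.85,"offset": [0.05,0,-0.08],"rot": [0,0,0]},{"jaw": 0.85,"offset": [0.08,0,-0.06],"rot": [0,0,0]},{"jaw": 0.85,"offset": [0.1,0,0],"rot": [0,0,0]},{"jaw": 0.85,"offset": [0.1,0,0],"rot": [0,0,0]},{"jaw": 0.85,"offset": [0,0,0],"rot": [0,0,0]},{"jaw": 0.85,"offset": [0,0,0],"rot": [0,0,0]},{"jaw": 0.85,"offset": [0,0,0],"rot": [0,0,0]}])

```text
time_s: 39.88
ee_pos: [0.5843, -0.1678, 0.2339]
orientation: [0.018, 0.781, -0.022, 0.624]
ft_force: [0.7, -0.1, 0.0]
grip_width: 0.852
gripper_force: 0.0
```

```bash
python3 - <<'E'
from h import *
im=snapshot("side");cv2.imwrite("pics/s10.png",cv2.resize(im[90:290,150:390,::-1],None,fx=3.3,fy=3,interpolation=cv2.INTER_CUBIC))
E
```

```text
(no output)
```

View pics/s10.png

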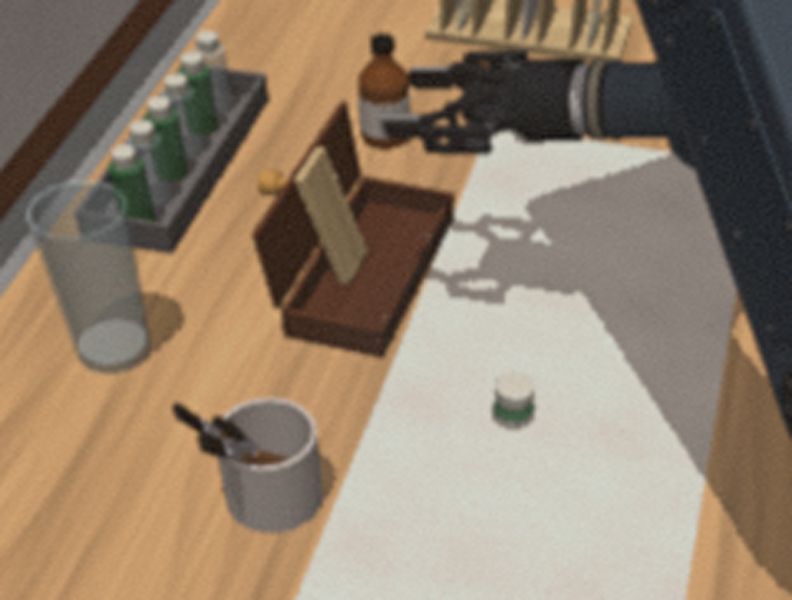

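The plaque stands in the box, leaning on the lid at (320,160)–(345,275), and the three brushes stand in the upright jar. The sheet is clear apart from the paint pot, so I'll hand the job in.

```bash
python3 -c "
from workcell import sign_off; print(sign_off())"
```

```text
the job is handed in; nothing more can be done
None
```

I handed the job in at about 40 s of the 210 s: the lid is open to its stop, the one plaque leans on it inside the box, and all three brushes stand bristles-up in the upright jar; the hand-in returned no verdict.

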